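# Trim the tape-roll balance rack

## Task

Hang the two tape rolls from the cradle on the balance rack, one on the left arm and the other on the right arm. They are part-used and seldom weigh the same, so place them, and then shift them along the arms if need be, so that the bar stays level by itself with nothing touching it. Be gentle: never press hard on the bar or on a roll against it, and leave the things standing round about alone.

Things in the scene. Friction and masses are not known exactly. Their poses are not given: they have to be found in the camera images.
- stand: Fixed balance stand: steel base plate 150 x 110 mm, post and yoke, 264 mm high. Origin: centre of the underside; its x axis is the hinge direction, its y axis runs along the level bar (y to the left arm).
- beam (a joint): Tilt of the pivoting bar, rad: 0 is level, positive when the left (+y) arm is up; end stops at -0.12 and +0.12; little friction. The hinge axis is 250 mm above the underside of the stand, along the stand's x. A steel bob hanging in front of the hub (on the -x side, its lowest point 120 mm below the hinge) brings the empty bar level and gives the bar a restoring torque of roughly 0.18 N m per rad with both rolls hung; a swing dies out in about 1 s.
- rod_mid (a point): Centre line of the rod at mid-length, in the frame of the bar (turns with it), 18 mm below the hinge axis; y along the rod to the left arm, z up. The rod is round, 12 mm thick; the hub and collars take up 28 mm either side of the middle, each arm ends in a black cap 13 mm thick whose end face is 201 mm from the middle. A roll can hang with its centre 55 to 180 mm from the middle. The bar's hub and yoke stand up to 34 mm above the rod's centre line.
- rod_left_end (a point): Centre of the end face of the left (+y) arm's cap; axes as rod_mid.
- rod_right_end (a point): Centre of the end face of the right (-y) arm's cap; axes as rod_mid.
- cradle: Fixed wooden cradle 100 x 257 x 32 mm with two round rails along its y axis, on which the rolls stand on edge side by side, 124 mm between their centres. Origin: centre of the underside.
- tape_brown: Brown roll of packing tape, 98 mm outer diameter, 48 mm wide, wall about 9 mm thick (hole about 78 mm), closed ring, part-used, 0.098 to 0.217 kg (unknown, independent of the other roll). Origin: centre of one flat face; z is the ring's axis, pointing into the roll. It stands on edge with its axis level, along the cradle's y, top about 115 mm above the table. It can be pinched across its two flat faces, from above, at the top of the ring.
- tape_brown_centre (a point): Centre of the brown roll's hole, at half width; axes as the body. When hung on the rod it lies about 33 mm below the rod's centre line.
- tape_clear: Clear (pale) roll of packing tape, 98 mm outer diameter, 45 mm wide, wall about 9 mm thick (hole about 78 mm), closed ring, part-used, 0.098 to 0.217 kg (unknown, so either roll may be the heavier one). Origin: centre of one flat face; z is the ring's axis, pointing into the roll. Stands beside the brown roll in the same way; which one is at which end varies.
- tape_clear_centre (a point): Centre of the pale roll's hole, at half width; axes as the body. When hung it lies about 33 mm below the rod's centre line.
- plain_mug_a: Bystander: plain white mug, 81 x 116 x 95 mm, standing to the right. Origin: centre of the underside.
- plain_mug_b: Bystander: another plain white mug, 81 x 116 x 95 mm, standing to the right, nearer the robot. Origin: centre of the underside.
- opener: Bystander: small bottle-shaped opener standing on its foot, 22 x 22 x 89 mm, to the left. Origin: centre of the underside.
- dispenser: Bystander: black desk tape dispenser, 56 x 150 x 96 mm, behind the balance. Origin: centre of the underside.
Things that resemble listed ones, but are neither listed nor needed, are in the scene too. Leave any yellow look-alike of the tape_brown alone.

How it is judged:
On the way, in this order (a step that is already met when the one before it is completed fails the run):
1. one roll hangs on one arm of the bar, let go (((y of tape_brown_centre in the frame of rod_mid between 0.05 and 0.185 m and x of tape_brown_centre in the frame of rod_mid between -0.02 and 0.02 m and z of tape_brown_centre in the frame of rod_mid between -0.042 and -0.018 m and angle between the z axis of tape_brown and the y axis of rod_mid, either way round below 0.3 rad and contact force between the fingers and tape_brown below 0.05 N) or (y of tape_brown_centre in the frame of rod_mid between -0.185 and -0.05 m and x of tape_brown_centre in the frame of rod_mid between -0.02 and 0.02 m and z of tape_brown_centre in the frame of rod_mid between -0.042 and -0.018 m and angle between the z axis of tape_brown and the y axis of rod_mid, either way round below 0.3 rad and contact force between the fingers and tape_brown below 0.05 N) or (y of tape_clear_centre in the frame of rod_mid between 0.05 and 0.185 m and x of tape_clear_centre in the frame of rod_mid between -0.02 and 0.02 m and z of tape_clear_centre in the frame of rod_mid between -0.042 and -0.018 m and angle between the z axis of tape_clear and the y axis of rod_mid, either way round below 0.3 rad and contact force between the fingers and tape_clear below 0.05 N) or (y of tape_clear_centre in the frame of rod_mid between -0.185 and -0.05 m and x of tape_clear_centre in the frame of rod_mid between -0.02 and 0.02 m and z of tape_clear_centre in the frame of rod_mid between -0.042 and -0.018 m and angle between the z axis of tape_clear and the y axis of rod_mid, either way round below 0.3 rad and contact force between the fingers and tape_clear below 0.05 N))), for 0.2 s.
2. the other roll hangs on the other arm, let go ((((y of tape_brown_centre in the frame of rod_mid between 0.05 and 0.185 m and x of tape_brown_centre in the frame of rod_mid between -0.02 and 0.02 m and z of tape_brown_centre in the frame of rod_mid between -0.042 and -0.018 m and angle between the z axis of tape_brown and the y axis of rod_mid, either way round below 0.3 rad and contact force between the fingers and tape_brown below 0.05 N) and (y of tape_clear_centre in the frame of rod_mid between -0.185 and -0.05 m and x of tape_clear_centre in the frame of rod_mid between -0.02 and 0.02 m and z of tape_clear_centre in the frame of rod_mid between -0.042 and -0.018 m and angle between the z axis of tape_clear and the y axis of rod_mid, either way round below 0.3 rad and contact force between the fingers and tape_clear below 0.05 N)) or ((y of tape_brown_centre in the frame of rod_mid between -0.185 and -0.05 m and x of tape_brown_centre in the frame of rod_mid between -0.02 and 0.02 m and z of tape_brown_centre in the frame of rod_mid between -0.042 and -0.018 m and angle between the z axis of tape_brown and the y axis of rod_mid, either way round below 0.3 rad and contact force between the fingers and tape_brown below 0.05 N) and (y of tape_clear_centre in the frame of rod_mid between 0.05 and 0.185 m and x of tape_clear_centre in the frame of rod_mid between -0.02 and 0.02 m and z of tape_clear_centre in the frame of rod_mid between -0.042 and -0.018 m and angle between the z axis of tape_clear and the y axis of rod_mid, either way round below 0.3 rad and contact force between the fingers and tape_clear below 0.05 N)))), for 0.2 s.
At the end, for the whole second after the job is handed in: One roll hangs on each arm (rod through its hole, its centre 50 to 185 mm from the bar's middle, its axis within 0.3 rad of the rod), nothing holds them, and the bar is at rest within 0.02 rad of level ((((y of tape_brown_centre in the frame of rod_mid between 0.05 and 0.185 m and x of tape_brown_centre in the frame of rod_mid between -0.02 and 0.02 m and z of tape_brown_centre in the frame of rod_mid between -0.042 and -0.018 m and angle between the z axis of tape_brown and the y axis of rod_mid, either way round below 0.3 rad and contact force between the fingers and tape_brown below 0.05 N) and (y of tape_clear_centre in the frame of rod_mid between -0.185 and -0.05 m and x of tape_clear_centre in the frame of rod_mid between -0.02 and 0.02 m and z of tape_clear_centre in the frame of rod_mid between -0.042 and -0.018 m and angle between the z axis of tape_clear and the y axis of rod_mid, either way round below 0.3 rad and contact force between the fingers and tape_clear below 0.05 N)) or ((y of tape_brown_centre in the frame of rod_mid between -0.185 and -0.05 m and x of tape_brown_centre in the frame of rod_mid between -0.02 and 0.02 m and z of tape_brown_centre in the frame of rod_mid between -0.042 and -0.018 m and angle between the z axis of tape_brown and the y axis of rod_mid, either way round below 0.3 rad and contact force between the fingers and tape_brown below 0.05 N) and (y of tape_clear_centre in the frame of rod_mid between 0.05 and 0.185 m and x of tape_clear_centre in the frame of rod_mid between -0.02 and 0.02 m and z of tape_clear_centre in the frame of rod_mid between -0.042 and -0.018 m and angle between the z axis of tape_clear and the y axis of rod_mid, either way round below 0.3 rad and contact force between the fingers and tape_clear below 0.05 N))) and value of joint beam between -0.02 and 0.02 rad and velocity of joint beam between -0.04 and 0.04 rad/s and linear speed of each of tape_brown, tape_clear below 0.03 m/s); the robot touches nothing.
It fails at once if the robot pressed on the bar or its stand with more than 12 N (contact force between any of the fingers, the arm and stand above 12 N).
It fails at once if a roll was pressed or dropped on the bar or stand with more than 15 N (contact force between any of tape_brown, tape_clear and stand above 15 N).
It fails at once if a bystander was moved by more than 20 mm (distance of any of plain_mug_a, plain_mug_b, opener, dispenser from where it was at the start of the episode above 0.02 m).
It also fails if it takes over 72 s, if anything falls off the work surface, if the arm or the gripper's body presses on something with over 40 N, if the wrist force passes 120 N, or if a joint passes its speed limit or range.

## Robot

A 6-joint arm with a two-finger parallel gripper is mounted at the origin on a cart in front of the work surface, level with it; the furniture and walls round the work are solid. World frame = base frame: x ahead of the robot, y to its left, z up, the work surface at z = 0. Lengths are in m, angles in rad, forces in N, time in s.
With the tool pointing down it reaches from about 0.275 to 0.825 m from the base axis. Payload 4.9 kg.
Tool frame: the origin (TCP) lies at the very end of the fingers, on their centre line; the grasp point (between the pads) lies 19 mm behind it; z points along the fingers, y is the direction in which the jaws open and shut (so a half turn about z gives the same grasp; the last joint's range is limited). The gripper opens to 85 mm and grips with 20 to 120 N. Pads are 22 mm wide; open, the fingers measure 114 mm over their backs; the gripper's body (76 mm by 85 mm) begins 54 mm behind the grasp point. The pads swing forward as they close: fully open they stand 13 mm farther back than shut.
Start: joints at [-1.347, 0.326, -0.193, 1.052, 0, 1.437], TCP at [0.193, -0.515, 0.231] pointing down, gripper open.
Joint ranges: [-2.65, 2.65], [-0.97, 1.79], [-1.3, 1.35], [-1.93, 2.1], [-1.47, 1.37], [-3.14, 3.14]. Speed limits (rad/s): [2.57, 2.57, 3.14, 3.14, 3.14, 3.14].

## Interface

Orientations are given as a unit quaternion [x, y, z, w].
In Python, from station import sense, eyes, env gives the robot as it stands.
- The arm moves only by the tool carry_out, never from a script. Its arguments are lists of equal length, an entry for each row: "xyz": the shift along the world's x, y, z scaled (see below), a list of three; "angular": the turn, a rotation vector about the world's x, y, z scaled (see below), a list of three; "jaw": the closure, from 0 (fully open) to 1 (shut). In form: {"xyz": [[x, y, z], ...], "angular": [[wx, wy, wz], ...], "jaw": [jaw, ...]}. A call has 1 to 10 rows; each row shifts and turns the commanded pose from where the row before left it; what a row does not reach is not made up. The controller multiplies each number of a shift by 0.05 m and each number of a turn by 180 degrees. A row lasts 1/10 s, in which the tool goes at most 50 mm and 8.59 degrees, less where a joint would pass 70% of its speed; a pose out of reach is approached as far as the arm can. A call with a number of a shift or a turn outside -1 to 1 is refused whole. A call with a gripper value outside its range is refused whole. The fingers move at their own pace and stop on an object; "force" is the grip in N (left out, the last holds). Time passes only in rows, so rows that do not move let the fingers close. It gives the time, the measured TCP pose, the force and the opening at its end, in the units of the state.
- sense(): the state, without advancing time (a new reading comes with each control period).
- eyes.read_camera(name): name is "scene" or "top" or "wrist"; returns a dict with "img" (400x640x3 uint8, red, green, blue), "z_map" (400x640 float32, m along the optical axis (not along the pixel's ray), 0 where there is no reading), "fx", "fy", "cx", "cy" (pixels), "dist_coeffs" ([k1, k2, p1, p2, k3] as OpenCV has them; the pictures are not rectified), "view" (4x4, takes a point from world to camera coordinates). Camera axes: x right, y up, looking along -z (the intrinsics and any distortion apply to the point x, -y, -z); pixel columns grow to the right and rows downward; lengths in m; the calibration is good to about 2 mm. A picture is of the moment at which its call begins.
- env.finish_job(): hands the job in, once; it reports no verdict.
The state is a dict: "clock": time; "joints": joint angles; "qvel": joint speeds; "joint_efforts": joint torques, N m; "tcp_pos": TCP position; "ee_rot": TCP orientation; "ft_force": force on the tool from outside, world axes, zero at the start; "ft_torque": the same for the moment, N m; "finger_gap": opening from 0.0 (shut) to 1.0 (fully open).
Only numpy, scipy, OpenCV 4.12 (cv2) and the standard library are available. Lean on these libraries where they do the work, as an engineer would, in place of code of your own. Each camera call takes 0.05 s, during which the arm holds its last target.

## Working session

There is one attempt and no reset: what is moved stays moved. The work goes in short steps, Python scripts to look and compute and a tool call to move; the robot and the scene stay as the last step left them, time stands still between calls to the robot, and variables do not carry over. Pictures are saved under pics/ and viewed, and the job is handed in when it is done.

Besides the shell and the picture viewer there is one more tool, called after "Emit:" in YAML: its name, and indented under it one key for each argument. carry_out: Moves the arm, as the interface text tells. Its arguments: {"type":"object","properties":{"xyz":{"type":"array","items":{"type":"array","items":{"type":"number"}}},"angular":{"type":"array","items":{"type":"array","items":{"type":"number"}}},"jaw":{"type":"array","items":{"type":"number"}},"force":{"type":"number"}},"required":["xyz","angular","jaw"]}

```bash
ls && mkdir -p pics
cat > h.py <<'E'
import numpy as np, cv2, sys
sys.path.insert(0,'.')
from station import sense, eyes, env
def cam(n,save=None):
    c=eyes.read_camera(n)
    if save: cv2.imwrite('pics/'+save,c['img'][:,:,::-1])
    return c
def world(c):
    h,w=c['z_map'].shape
    u,v=np.meshgrid(np.arange(w),np.arange(h))
    K=np.array([[c['fx'],0,c['cx']],[0,c['fy'],c['cy']],[0,0,1]])
    p=cv2.undistortPoints(np.stack([u,v],-1).reshape(-1,1,2).astype(np.float64),K,np.array(c['dist_coeffs'])).reshape(h,w,2)
    z=c['z_map'].astype(float)
    P=np.stack([p[...,0]*z,-p[...,1]*z,-z,np.ones_like(z)],-1)
    W=P@np.linalg.inv(np.array(c['view'])).T
    W=W[...,:3]; W[z<=0]=np.nan
    return W
E
python3 - <<'E'
from h import *
s=sense();print(s)
for n in ['scene','top','wrist']:
    c=cam(n,n+'0.png'); np.savez(n+'0.npz',W=world(c),img=c['img'],view=c['view'])
    print(n,np.linalg.inv(c['view']).round(3)[:3],c['fx'],c['dist_coeffs'])
E
```

```text
pics
{'clock': 0.0, 'joints': array([-1.34724204e+00,  3.26930876e-01, -1.93581847e-01,  1.05198323e+00,
       -3.34258469e-05,  1.43660708e+00]), 'qvel': array([ 0.00028102, -0.00027194,  0.00114051, -0.00061563, -0.000651  ,
        0.00062024]), 'joint_efforts': array([ 2.52401063e-03, -4.43396902e+01,  2.62442654e+01,  1.54875027e-02,
       -3.79864366e-05,  1.09201318e-05]), 'tcp_pos': array([ 0.19246713, -0.51461194,  0.23050968]), 'ee_rot': array([ 9.84044695e-01,  1.77919408e-01, -5.46554653e-05, -8.48219990e-04]), 'ft_force': array([-0.03563358,  0.74605762,  0.96278161]), 'ft_torque': array([-0.01982979, -0.0116846 ,  0.01385711]), 'finger_gap': 1.0035833524470883}
scene [[-0.512  0.397 -0.762 -0.282]
 [-0.859 -0.227  0.459  0.467]
 [ 0.009  0.889  0.457  0.644]] 421.73876543685157 [-0.00542024  0.          0.          0.          0.        ]
top [[ 0.021  0.993 -0.117  0.398]
 [-1.     0.022  0.005 -0.021]
 [ 0.008  0.117  0.993  1.462]] 461.3744300112255 [-0.05989286  0.          0.          0.          0.        ]
wrist [[ 0.35   0.898  0.267  0.26 ]
 [-0.937  0.336  0.099 -0.49 ]
 [-0.001 -0.285  0.959  0.374]] 278.29401275535804 [-0.03482748  0.          0.          0.          0.        ]
```

View pics/scene0.png

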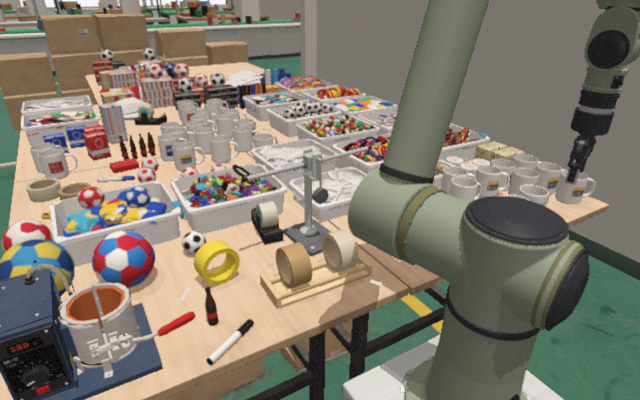

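View pics/top0.png

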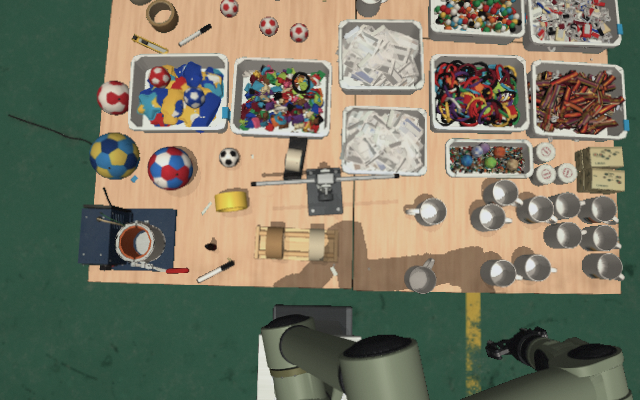

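View pics/wrist0.png

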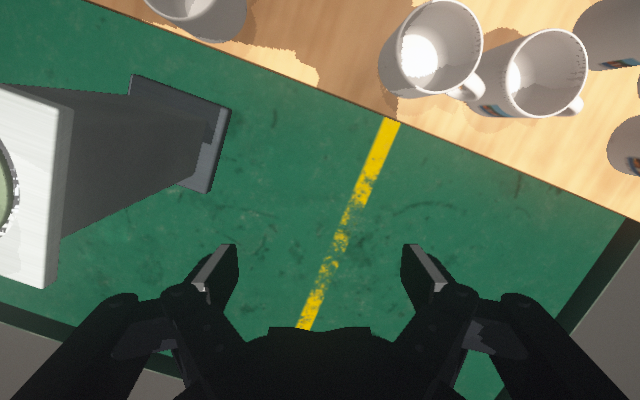

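The top view shows the cradle at about (297,242), with brown at (275,242) and clear at (317,242). The rod runs from (252,184) to (397,177), with the hub near (324,182). Now I'll measure them.

```bash
python3 - <<'E'
from h import *
d=np.load('top0.npz');W=d['W'];img=d['img']
def reg(u0,u1,v0,v1,zmin,zmax):
    P=W[v0:v1,u0:u1]; m=(P[...,2]>zmin)&(P[...,2]<zmax)
    return P[m],img[v0:v1,u0:u1][m]
P,_=reg(245,405,165,200,0.215,0.26)
print('rod pts',len(P),P.min(0),P.max(0))
# line fit
x,y,z=P.T
m=np.ones(len(P),bool)
for _ in range(6):
    A=np.c_[y,np.ones(len(y))]; c=np.linalg.lstsq(A[m],x[m],rcond=None)[0]; r=x-A@c; m=np.abs(r)<0.006
print('x=a*y+b',c,m.sum()); cz=np.linalg.lstsq(A[m],z[m],rcond=None)[0]; print('z',cz)
ys=y[m]; print(ys.min(),ys.max())
P,_=reg(300,350,160,225,0.255,0.3); print('yoke',len(P),P.min(0),P.max(0),P.mean(0))
P,_=reg(300,350,160,225,0.004,0.02); print('base',len(P),P.min(0),P.max(0),P.mean(0))
for n,(a,b) in {'brown':(258,295),'clear':(298,340)}.items():
    P,C=reg(a,b,222,262,0.1,0.125); print(n,len(P),P.min(0),P.max(0),np.median(P,0))
P,C=reg(245,350,215,270,0.02,0.04); print('cradle',P.min(0),P.max(0))
P,C=reg(245,350,215,270,0.05,0.125); print('rolls',P.min(0),P.max(0))
for v in range(222,264,3): print(v,[f'{W[v,u,0]:.3f},{W[v,u,1]:.3f},{W[v,u,2]:.3f}' for u in (268,275,282,311,317,323)])
E
python3 - <<'E'
import cv2
i=cv2.imread('pics/top0.png')[150:280,230:420]
cv2.imwrite('pics/top0c.png',cv2.resize(i,None,fx=4,fy=4,interpolation=cv2.INTER_CUBIC))
E
```

```text
rod pts 798 [ 0.56167235 -0.2322215   0.22164717] [0.6263262  0.16484868 0.25998338]
x=a*y+b [-0.07867028  0.59663468] 611
z [-1.53569401e-04  2.38584486e-01]
-0.2322215042928758 0.1648486795902927
yoke 137 [ 0.56675009 -0.05261962  0.25504784] [ 0.62511668 -0.0126276   0.26941838] [ 0.5995509  -0.03384782  0.25943155]
base 1153 [ 0.49511771 -0.11509784  0.00403357] [0.70335796 0.04014421 0.01998681] [ 0.59056329 -0.03481077  0.01287921]
brown 363 [0.39836849 0.08577856 0.10001249] [0.47159072 0.1332487  0.1183723 ] [0.43358474 0.10966252 0.10996113]
clear 337 [ 0.39801132 -0.03412239  0.10003828] [0.4690654  0.01010369 0.11969043] [ 0.43055259 -0.01300932  0.10995709]
cradle [ 0.38114998 -0.07762195  0.02003659] [0.48417925 0.17649928 0.03968566]
rolls [ 0.38358689 -0.03430567  0.05050394] [0.48279736 0.13393725 0.11969043]
222 ['0.499,0.141,-0.001', '0.500,0.119,-0.004', '0.501,0.097,-0.005', '0.503,0.005,-0.005', '0.503,-0.014,-0.002', '0.503,-0.033,-0.002']
225 ['0.490,0.141,-0.004', '0.491,0.120,-0.008', '0.490,0.096,0.004', '0.492,0.005,0.004', '0.493,-0.014,0.005', '0.493,-0.0
[... 904 characters left out ...]
6,0.113', '0.425,-0.034,0.109']
249 ['0.413,0.126,0.110', '0.413,0.106,0.110', '0.414,0.086,0.100', '0.415,0.001,0.111', '0.416,-0.016,0.107', '0.416,-0.034,0.106']
252 ['0.404,0.126,0.109', '0.405,0.107,0.099', '0.405,0.087,0.094', '0.407,0.001,0.110', '0.407,-0.017,0.104', '0.408,-0.034,0.108']
255 ['0.395,0.128,0.093', '0.396,0.107,0.097', '0.396,0.087,0.091', '0.398,0.001,0.095', '0.398,-0.017,0.101', '0.399,-0.035,0.022']
258 ['0.386,0.136,0.014', '0.387,0.109,0.073', '0.387,0.088,0.076', '0.389,0.001,0.089', '0.390,-0.017,0.087', '0.390,-0.035,0.008']
261 ['0.376,0.138,-0.003', '0.377,0.115,0.002', '0.377,0.093,-0.003', '0.379,0.002,-0.000', '0.380,-0.017,0.001', '0.380,-0.036,-0.005']
```

View pics/top0c.png

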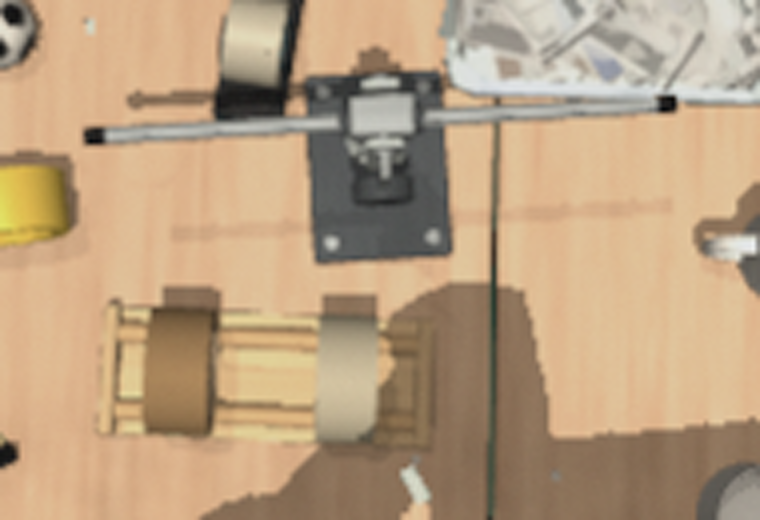

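Run:
```python
from h import *
d=np.load('top0.npz');W=d['W'];img=d['img']
def fit(zm,zM,u0,u1,v0,v1):
    P=W[v0:v1,u0:u1]; m=(P[...,2]>zm)&(P[...,2]<zM); Q=P[m]
    return cv2.minAreaRect((Q[:,:2]*1000).astype(np.float32)),len(Q)
print('cradle',fit(0.015,0.125,245,350,215,270))
print('brown',fit(0.06,0.125,255,296,215,270))
print('clear',fit(0.06,0.125,298,340,215,270))
print('base',fit(0.006,0.02,300,352,180,225))
# top ridge x: fit circle in xz of rolls
from scipy.optimize import least_squares
for n,a,b in (('brown',258,292),('clear',300,338)):
    P=W[222:262,a:b].reshape(-1,3); P=P[P[:,2]>0.08]
    f=least_squares(lambda p:np.hypot(P[:,0]-p[0],P[:,2]-p[1])-0.049,[.43,.066],loss='soft_l1',f_scale=.002); print(n,f.x,len(P))
# wrist: fingers in tool frame
c=np.load('wrist0.npz');Ww=c['W']
from scipy.spatial.transform import Rotation as R
s=sense();Rt=R.from_quat(s['ee_rot']).as_matrix();print(Rt.round(3))
T=(Ww-s['tcp_pos'])@Rt
print([T[v,u].round(4) for v,u in ((250,225),(262,225),(275,228),(250,415),(262,415))])
m=np.isfinite(T[...,2])&(np.abs(T[...,1])<.07)&(np.abs(T[...,0])<.03)&(T[...,2]<0.03)
print(m.sum(),T[m].max(0),T[m].min(0))
```

```text
cradle (((433.02838134765625, 49.42628479003906), (254.1490478515625, 99.20018005371094), 88.90556335449219), 1793)
brown (((434.71307373046875, 109.46548461914062), (47.75626754760742, 96.08677673339844), 89.20268249511719), 523)
clear (((431.7181396484375, -12.007625579833984), (96.34705352783203, 44.30476379394531), 0.3079259991645813), 492)
base (((563.2353515625, -42.99073791503906), (137.5052032470703, 153.2662811279297), 3.5182178020477295), 863)
brown [0.43508234 0.06440386] 498
clear [0.43209483 0.06418525] 470
[[ 0.937  0.35  -0.   ]
 [ 0.35  -0.937  0.001]
 [ 0.    -0.001 -1.   ]]
[array([ 0.0105, -0.0446, -0.0237]), array([ 0.0084, -0.0423, -0.0313]), array([ 0.0002, -0.0425, -0.029 ]), array([ 0.0097,  0.0465, -0.0221]), array([ 0.0095,  0.0428, -0.0332])]
47182 [ 0.02123747  0.06999921 -0.01281954] [-0.0132761  -0.06999847 -0.10429082]
```

Emit:
carry_out:
  xyz:
    - [0.4, 0.84, 0]
    - [0.4, 0.84, 0]
    - [0.4, 0.84, 0]
    - [0.4, 0.84, 0]
    - [0.4, 0.84, 0]
    - [0.4, 0.84, 0]
    - [0.4, 0.84, -0.1]
    - [0.4, 0.84, -0.1]
    - [0.4, 0.84, -0.2]
    - [0.4, 0.84, -0.2]
  angular:
    - [0, 0, -0.012]
    - [0, 0, -0.012]
    - [0, 0, -0.012]
    - [0, 0, -0.012]
    - [0, 0, -0.012]
    - [0, 0, -0.012]
    - [0, 0, -0.012]
    - [0, 0, -0.012]
    - [0, 0, -0.012]
    - [0, 0, -0.012]
  jaw: [0, 0, 0, 0, 0, 0, 0, 0, 0, 0]
  force: 30

```text
clock: 1.15
tcp_pos: [0.3932, -0.0934, 0.2012]
ee_rot: [1.0, -0.01, 0.0, 0.0]
ft_force: [0.4, 0.7, -0.7]
finger_gap: 1.001
```

Emit:
carry_out:
  xyz:
    - [0.39, 0.82, 0]
    - [0.39, 0.82, -0.1]
    - [0, 0, -0.5]
    - [0, 0, -0.4]
    - [0, 0, 0]
    - [0, 0, 0]
  angular:
    - [0, 0, 0]
    - [0, 0, 0]
    - [0, 0, 0]
    - [0, 0, 0]
    - [0, 0, 0]
    - [0, 0, 0]
  jaw: [0, 0, 0, 0, 0, 0]

```text
clock: 1.75
tcp_pos: [0.4313, -0.0131, 0.1514]
ee_rot: [1.0, -0.01, -0.001, -0.0]
ft_force: [0.5, 0.2, 0.6]
finger_gap: 0.997
```

Run:
```python
from h import *
s=sense();print(s['clock'],s['tcp_pos'],s['ee_rot'],s['ft_force'])
c=cam('wrist','w1.png');W=world(c)
m=(W[...,2]>0.09)&(W[...,2]<0.13)&(W[...,0]>.37)&(W[...,0]<.5)
for nm,a,b in (('c',-.06,.04),('b',.05,.16)):
    k=m&(W[...,1]>a)&(W[...,1]<b); P=W[k]; print(nm,len(P),np.percentile(P,[1,50,99],axis=0).round(4))
```

```text
1.75 [ 0.43128328 -0.0131457   0.15135894] [ 9.99953298e-01 -9.64831514e-03 -5.45466181e-04 -1.23569533e-04] [0.51260549 0.19664244 0.58671963]
c 6309 [[ 0.3936 -0.0374  0.0912]
 [ 0.441  -0.0156  0.1101]
 [ 0.4714  0.0062  0.1149]]
b 7191 [[0.3965 0.085  0.0909]
 [0.4431 0.1059 0.1091]
 [0.4743 0.1325 0.1147]]
```

View pics/w1.png

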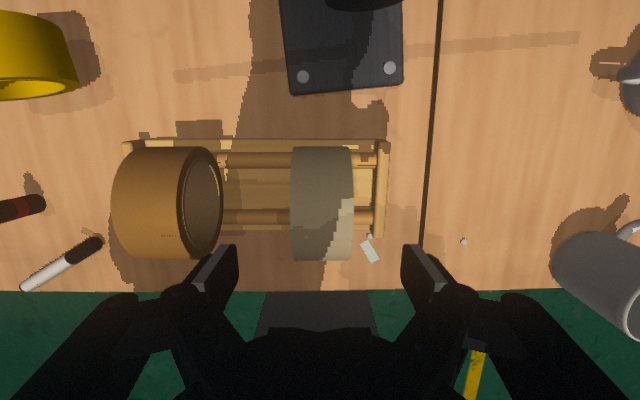

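The clear roll (columns 290–353) sits between the open fingers at columns 238 and 402. Next I descend and grip it.

Emit:
carry_out:
  xyz:
    - [0, 0, -0.5]
    - [0, 0, -0.42]
    - [0, 0, 0]
    - [0, 0, 0]
    - [0, 0, 0]
    - [0, 0, 0]
    - [0, 0, 0]
    - [0, 0, 0]
  angular:
    - [0, 0, 0]
    - [0, 0, 0]
    - [0, 0, 0]
    - [0, 0, 0]
    - [0, 0, 0]
    - [0, 0, 0]
    - [0, 0, 0]
    - [0, 0, 0]
  jaw: [0, 0, 0.3, 0.6, 1, 1, 1, 1]
  force: 30

```text
clock: 2.6
tcp_pos: [0.4329, -0.0135, 0.1068]
ee_rot: [1.0, -0.01, 0.001, 0.0]
ft_force: [0.2, 0.2, 6.1]
finger_gap: 0.5
```

Run:
```python
from h import *
s=sense();print(s['clock'],s['tcp_pos'],s['ee_rot'],s['ft_force'],s['finger_gap'],s['joint_efforts'])
c=cam('wrist','w2.png')
```

```text
2.6 [ 0.43287391 -0.01352072  0.10683544] [ 9.99952054e-01 -9.68040639e-03  1.42438637e-03  3.86816680e-04] [0.15551888 0.17010975 6.0915663 ] 0.4999534605270218 [  0.07209189 -32.02059388  19.44848478  -0.45704193   0.09247193
  -0.03209165]
```

View pics/w2.png

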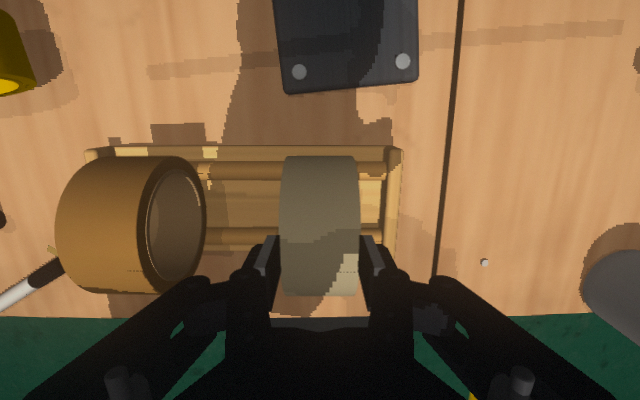

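Emit:
carry_out:
  xyz:
    - [0, 0, 0.2]
    - [0, 0, 0.3]
    - [0, 0, 0.4]
    - [0, 0, 0.2]
    - [0, 0, 0]
  angular:
    - [0, 0, 0]
    - [0, 0, 0]
    - [0, 0, 0]
    - [0, 0, 0]
    - [0, 0, 0]
  jaw: [1, 1, 1, 1, 1]

```text
clock: 3.15
tcp_pos: [0.433, -0.0134, 0.162]
ee_rot: [1.0, -0.01, 0.002, 0.0]
ft_force: [-0.2, -0.4, -0.6]
finger_gap: 0.504
```

```bash
cat >> h.py <<'E'
def weigh(n):
    F=[];T=[];J=[];M=[]
    for i in range(n):
        eyes.read_camera('wrist'); s=sense(); F.append(s['ft_force']);T.append(s['joint_efforts']);J.append(s['joints']);M.append(s['ft_torque'])
    F,T,J,M=map(np.array,(F,T,J,M))
    print('F',F.mean(0).round(3),F.std(0).round(3)); print('M',M.mean(0).round(4),M.std(0).round(4));print('T',T.mean(0).round(3),T.std(0).round(3)); print('J',J.mean(0).round(4)); print(s['clock'],s['tcp_pos'].round(4),s['ee_rot'].round(4),s['finger_gap'])
E
python3 - <<'E'
from h import *
weigh(12)
c=cam('scene','s2.png')
E
```

```text
F [ 0.073 -0.262 -1.091] [0.508 0.4   0.364]
M [-0.0007 -0.0047  0.0056] [0.0298 0.0297 0.0218]
T [ 6.0000e-03 -3.3811e+01  2.3634e+01  1.6000e-02 -0.0000e+00 -0.0000e+00] [0.006 0.281 0.26  0.041 0.    0.   ]
J [-0.2018  0.1783 -0.592   0.8012  0.      2.959 ]
3.75 [ 0.4315 -0.0132  0.1601] [ 1.0e+00 -9.6e-03 -2.0e-04 -0.0e+00] 0.5021268618603444
```

View pics/s2.png

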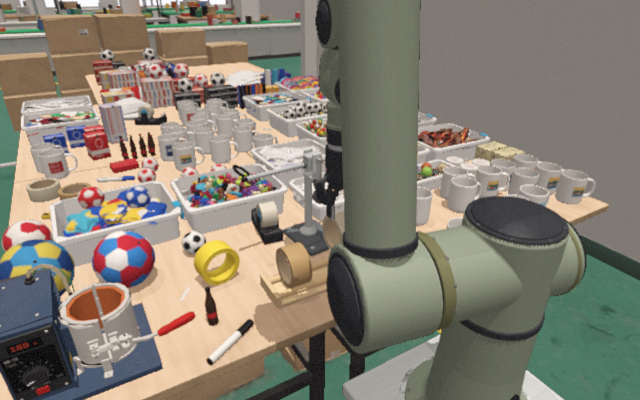

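Emit:
carry_out:
  xyz:
    - [0.17, -0.67, 0.28]
    - [0.17, -0.67, 0.28]
    - [0.17, -0.67, 0.28]
    - [0.17, -0.67, 0.28]
    - [0.18, -0.68, 0.28]
    - [0.18, -0.68, 0.28]
    - [0.18, -0.68, 0.28]
    - [0.18, -0.67, 0.28]
    - [0.5, 0, 0]
    - [0.5, 0, 0]
  angular:
    - [0, 0, 0.004]
    - [0, 0, 0.004]
    - [0, 0, 0.004]
    - [0, 0, 0.004]
    - [0, 0, 0.004]
    - [0, 0, 0.004]
    - [0, 0, 0.004]
    - [0, 0, 0.004]
    - [0, 0, 0]
    - [0, 0, 0]
  jaw: [1, 1, 1, 1, 1, 1, 1, 1, 1, 1]

```text
clock: 4.8
tcp_pos: [0.5522, -0.2844, 0.2726]
ee_rot: [0.999, 0.039, 0.0, 0.0]
ft_force: [0.4, -0.6, -1.5]
finger_gap: 0.502
```

Emit:
carry_out:
  xyz:
    - [0.5, 0, 0]
    - [0.5, 0, 0]
    - [0.36, 0, 0]
    - [0, 0, 0]
    - [0, 0, 0]
  angular:
    - [0, 0, 0]
    - [0, 0, 0]
    - [0, 0, 0]
    - [0, 0, 0]
    - [0, 0, 0]
  jaw: [1, 1, 1, 1, 1]

```text
clock: 5.3
tcp_pos: [0.6193, -0.2825, 0.2715]
ee_rot: [0.999, 0.041, -0.001, -0.0]
ft_force: [0.4, -0.1, -2.0]
finger_gap: 0.495
```

Run:
```python
from h import *
s=sense();print(s['clock'],s['tcp_pos'],s['ee_rot'],s['ft_force'],s['finger_gap'])
for n in ['scene','top','wrist']:
    c=cam(n,n+'3.png'); np.savez(n+'3.npz',W=world(c),img=c['img'])
i=cv2.imread('pics/top3.png')[130:270,260:460]
cv2.imwrite('pics/top3c.png',cv2.resize(i,None,fx=4,fy=4,interpolation=cv2.INTER_CUBIC))
```

```text
5.3 [ 0.6192651  -0.28246514  0.27148187] [ 9.99164602e-01  4.08593648e-02 -7.25873026e-04 -2.88335246e-04] [ 0.40398167 -0.06558295 -2.01162382] 0.4954985949260691
```

View pics/top3c.png

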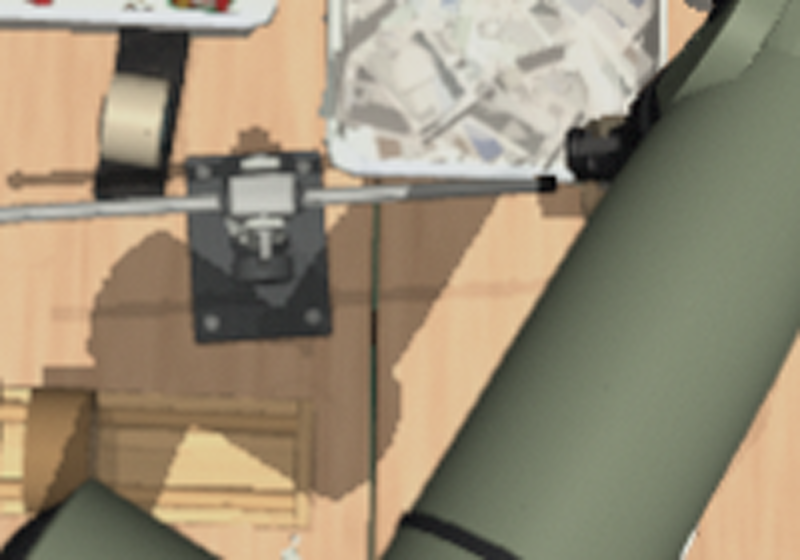

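View pics/wrist3.png

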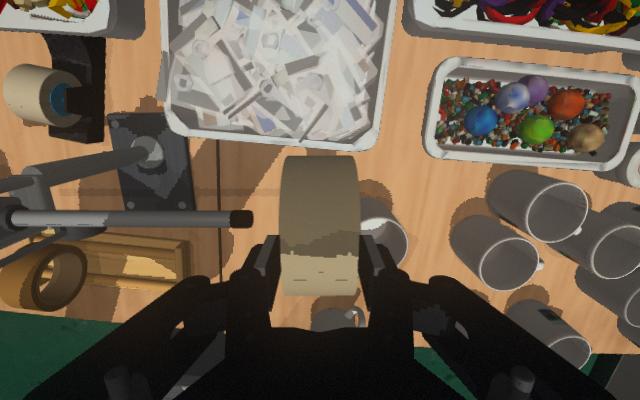

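View pics/scene3.png

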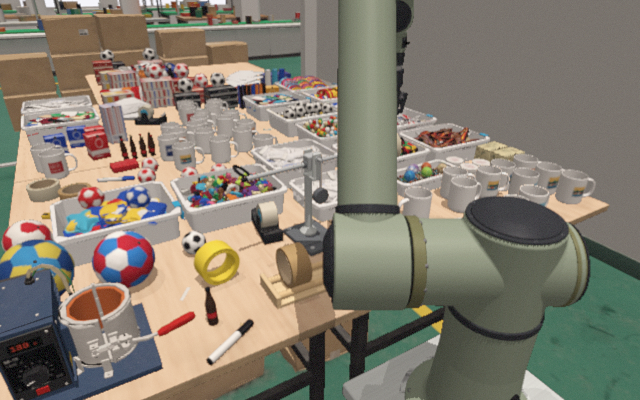

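The wrist view shows the cap end at (245,218) and the roll at columns 280–358. The gap is about right. I'll check alignment in the wrist camera's own frame.

Run:
```python
from h import *
W=np.load('wrist3.npz')['W']; 
def show(n,v0,v1,u0,u1,zm,zM):
    P=W[v0:v1,u0:u1].reshape(-1,3);P=P[(P[:,2]>zm)&(P[:,2]<zM)];print(n,len(P),np.percentile(P,[1,50,99],axis=0).round(4).tolist());return P
P=show('rod',205,235,10,254,.2,.25)
a=np.polyfit(P[:,1],P[:,0],1);print(a, 'x at y=-.19',np.polyval(a,-.19))
for y in (-.22,-.19,-.15):
    q=P[abs(P[:,1]-y)<.006];print(y,np.percentile(q,[5,50,95],axis=0).round(4).tolist())
P=show('roll',150,292,282,356,.2,.32)
from scipy.optimize import least_squares
f=least_squares(lambda p:np.hypot(P[:,0]-p[0],P[:,2]-p[1])-0.049,[.62,.23],loss='soft_l1',f_scale=.002); print('centre',f.x)
# finger tips in tool frame
from scipy.spatial.transform import Rotation as R
s=sense();Rt=R.from_quat(s['ee_rot']).as_matrix()
T=(W-s['tcp_pos'])@Rt
for (v0,v1,u0,u1) in ((235,300,248,280),(235,300,360,392)):
    q=T[v0:v1,u0:u1].reshape(-1,3); q=q[(q[:,2]>-.03)&(abs(q[:,0])<.02)&(q[:,2]<.02)]; print(len(q),np.percentile(q,[2,50,98],axis=0).round(4).tolist())
```

```text
rod 4447 [[0.582, -0.2353, 0.2008], [0.6114, -0.1447, 0.237], [0.6223, -0.0465, 0.2394]]
[-0.10709513  0.59490071] x at y=-.19 0.6152487792871232
-0.22 [[0.6117, -0.2255, 0.2331], [0.6179, -0.2202, 0.2374], [0.622, -0.2146, 0.239]]
-0.19 [[0.6091, -0.1954, 0.2334], [0.6153, -0.1899, 0.2372], [0.6192, -0.1846, 0.2389]]
-0.15 [[0.6064, -0.1555, 0.2335], [0.6124, -0.1498, 0.2372], [0.6161, -0.1445, 0.2387]]
roll 9980 [[0.59, -0.303, 0.2348], [0.6345, -0.2817, 0.2744], [0.6649, -0.26, 0.2799]]
centre [0.61604624 0.23015351]
767 [[-0.0098, -0.0337, -0.0295], [0.007, -0.0233, -0.02], [0.0111, -0.0207, -0.0071]]
728 [[-0.0094, 0.0212, -0.0295], [0.0071, 0.0242, -0.0208], [0.0112, 0.0343, -0.0073]]
```

Emit:
carry_out:
  xyz:
    - [-0.03, 0.3, 0]
    - [-0.03, 0.5, 0]
    - [-0.03, 0.5, 0]
    - [-0.03, 0.5, 0]
    - [-0.01, 0.36, 0]
    - [0, 0, -0.2]
    - [0, 0, -0.2]
    - [0, 0, -0.15]
    - [0, 0, 0]
    - [0, 0, 0]
  angular:
    - [0, 0, 0]
    - [0, 0, 0]
    - [0, 0, 0]
    - [0, 0, 0]
    - [0, 0, 0]
    - [0, 0, 0]
    - [0, 0, 0]
    - [0, 0, 0]
    - [0, 0, 0]
    - [0, 0, 0]
  jaw: [1, 1, 1, 1, 1, 1, 1, 1, 1, 1]

```text
clock: 6.45
tcp_pos: [0.6129, -0.1754, 0.2441]
ee_rot: [0.999, 0.04, -0.0, -0.0]
ft_force: [-0.2, 0.5, -1.0]
finger_gap: 0.498
```

Run:
```python
from h import *
s=sense();print(s['clock'],s['tcp_pos'],s['ee_rot'],s['ft_force'],s['finger_gap'])
for n in ['top','wrist']:
    c=cam(n,n+'4.png'); np.savez(n+'4.npz',W=world(c),img=c['img'])
i=cv2.imread('pics/top4.png')[130:270,240:440]
cv2.imwrite('pics/top4c.png',cv2.resize(i,None,fx=4,fy=4,interpolation=cv2.INTER_CUBIC))
```

```text
6.45 [ 0.61285933 -0.17540029  0.24414205] [ 9.99196512e-01  4.00757534e-02 -4.82325483e-04 -1.75441621e-04] [-0.15147353  0.45630972 -1.0288225 ] 0.4981670342239619
```

View pics/wrist4.png

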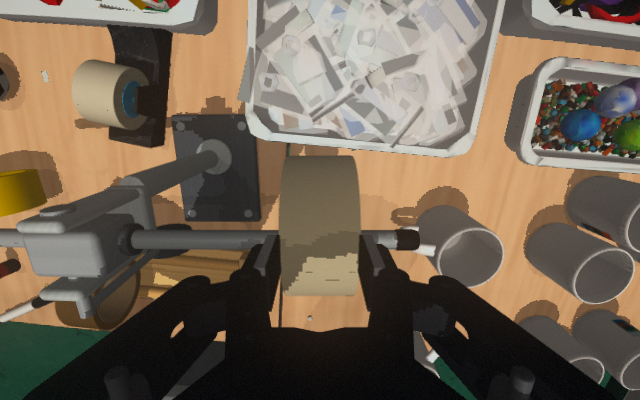

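The rod (row 238) passes through the roll, and the fingertips are clear of it. I'll lower the roll and follow the bar's tilt.

Emit:
carry_out:
  xyz:
    - [0, 0, -0.07]
    - [0, 0, -0.07]
    - [0, 0.01, -0.07]
    - [0, 0.01, -0.07]
    - [0, 0.01, -0.07]
    - [0, 0.01, -0.04]
    - [0, 0, 0]
  angular:
    - [0.003, 0, 0]
    - [0.007, 0, 0]
    - [0.007, 0, 0]
    - [0.007, 0, 0]
    - [0.007, 0, 0]
    - [0.007, 0, 0]
    - [0, 0, 0]
  jaw: [1, 1, 1, 1, 1, 1, 1]

```text
clock: 7.25
tcp_pos: [0.613, -0.1732, 0.2249]
ee_rot: [0.997, 0.04, 0.002, -0.06]
ft_force: [0.5, 1.1, -0.8]
finger_gap: 0.499
```

```bash
cat >> h.py <<'E'
def tilt(W,img=None,show=True):
    # rod top points in top cam; fit x=a y+b with known, z = c y + d
    ym,xm,a=-0.0335,0.5993,-0.0787
    P=W.reshape(-1,3); P=P[np.isfinite(P).all(1)]
    r=P[:,0]-(xm+a*(P[:,1]-ym)); s=(P[:,1]-ym)/0.9969
    k=(abs(r)<0.007)&(abs(s)<0.205)&(abs(s)>0.035)&(P[:,2]>0.19)&(P[:,2]<0.275)
    s,z=s[k],P[k,2]
    m=np.ones(len(s),bool)
    best=None
    for t in np.arange(-.16,.161,.002):
        for z0 in (0.234,0.236,.238,.240,.242):
            n=(abs(z-z0-t*s)<0.004).sum()
            if best is None or n>best[0]: best=(n,t,z0)
    n,t,z0=best
    for _ in range(5):
        m=abs(z-z0-t*s)<0.006; t,z0=np.polyfit(s[m],z[m],1)
    if show: print('tilt',t.round(4),'z0',z0.round(4),'n',m.sum(),'of',len(s),'left',(m&(s>0)).sum(),'right',(m&(s<0)).sum())
    return t
E
python3 - <<'E'
from h import *
s=sense();print(s['clock'],s['tcp_pos'],s['ee_rot'],s['ft_force'],s['finger_gap'])
tilt(np.load('top0.npz')['W']);tilt(np.load('top4.npz')['W'])
for n in ['top','wrist']:
    c=cam(n,n+'5.png'); np.savez(n+'5.npz',W=world(c),img=c['img'])
tilt(np.load('top5.npz')['W'])
E
```

```text
7.25 [ 0.61297987 -0.17324071  0.2249334 ] [ 0.99738159  0.04006873  0.00220449 -0.06016311] [ 0.48321349  1.0748137  -0.79632603] 0.49927555150126884
tilt -0.0004 z0 0.2362 n 511 of 525 left 250 right 261
tilt 0.0005 z0 0.2362 n 332 of 345 left 247 right 85
tilt 0.1196 z0 0.2361 n 348 of 369 left 254 right 94
```

View pics/wrist5.png

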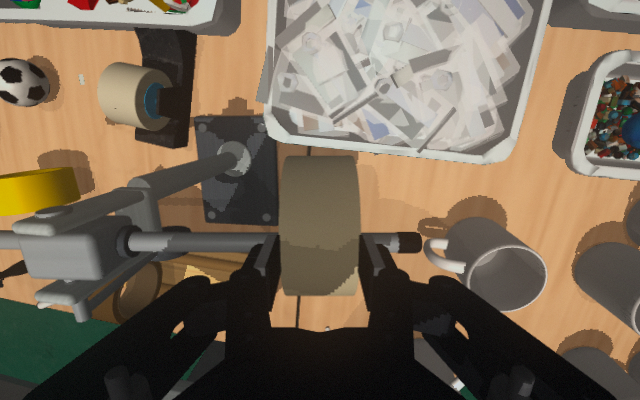

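Emit:
carry_out:
  xyz:
    - [0, 0, -0.02]
    - [0, 0, 0]
    - [0, 0, 0]
    - [0, 0, 0]
    - [0, 0, 0]
    - [0, 0, 0]
  angular:
    - [0, 0, 0]
    - [0, 0, 0]
    - [0, 0, 0]
    - [0, 0, 0]
    - [0, 0, 0]
    - [0, 0, 0]
  jaw: [1, 0.48, 0.45, 0.42, 0.4, 0.38]

```text
clock: 7.95
tcp_pos: [0.6132, -0.1726, 0.2243]
ee_rot: [0.997, 0.041, 0.002, -0.06]
ft_force: [-0.7, 0.8, -0.1]
finger_gap: 0.623
```

Run:
```python
from h import *
s=sense();print(s['clock'],s['tcp_pos'],s['ee_rot'],s['ft_force'],s['finger_gap'])
for n in ['top','wrist']:
    c=cam(n,n+'6.png'); np.savez(n+'6.npz',W=world(c),img=c['img'])
tilt(np.load('top6.npz')['W'])
```

```text
7.95 [ 0.61315457 -0.17259546  0.22431374] [ 0.99739062  0.04066194  0.00244117 -0.05960374] [-0.68116339  0.78631698 -0.07302604] 0.6234288562985192
tilt 0.1235 z0 0.236 n 348 of 371 left 257 right 91
```

View pics/wrist6.png

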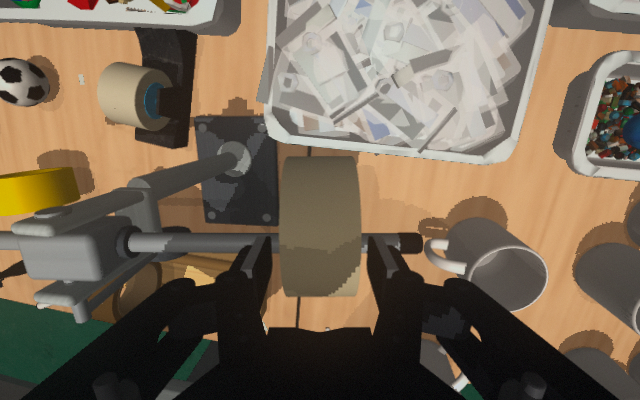

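Emit:
carry_out:
  xyz:
    - [0, 0, 0.2]
    - [0, 0, 0.4]
    - [0, 0, 0.6]
    - [-0.4, 0, 0.2]
    - [-0.9, 0, 0]
    - [-0.9, 0, 0]
    - [-0.9, 0.3, 0]
    - [-0.47, 0.8, 0]
    - [0, 0.95, 0]
    - [0, 0.95, 0]
  angular:
    - [0, 0, 0]
    - [0, 0, 0]
    - [-0.006, 0, 0]
    - [-0.01, 0, 0]
    - [-0.01, 0, 0]
    - [-0.012, 0, 0]
    - [0, 0, 0]
    - [0, 0, -0.008]
    - [0, 0, -0.008]
    - [0, 0, -0.008]
  jaw: [0.38, 0.38, 0.2, 0, 0, 0, 0, 0, 0, 0]

```text
clock: 9.05
tcp_pos: [0.434, -0.0217, 0.2956]
ee_rot: [1.0, 0.001, 0.001, 0.0]
ft_force: [1.7, -0.5, 0.6]
finger_gap: 0.994
```

Run:
```python
from h import *
s=sense();print(s['clock'],s['tcp_pos'],s['ee_rot'],s['ft_force'],s['finger_gap'])
c=cam('top','top7.png'); W=world(c); tilt(W)
i=cv2.imread('pics/top7.png')[130:270,240:440]
cv2.imwrite('pics/top7c.png',cv2.resize(i,None,fx=4,fy=4,interpolation=cv2.INTER_CUBIC))
np.savez('top7.npz',W=W)
P=W.reshape(-1,3);k=(P[:,0]>.55)&(P[:,0]<.68)&(P[:,1]>-.23)&(P[:,1]<-.11)&(P[:,2]>.16);P=P[k]
k=(abs(P[:,0]-.613)>.015); Q=P[k]; print(len(Q),np.percentile(Q,[3,50,97],axis=0).round(4).tolist(), (np.percentile(Q[:,1],3)+np.percentile(Q[:,1],97))/2)
```

```text
9.05 [ 0.43399127 -0.02174107  0.29563227] [9.99998623e-01 1.16244259e-03 1.17451458e-03 1.52625526e-04] [ 1.65329978 -0.47315147  0.55380174] 0.9939419996479816
tilt 0.1214 z0 0.2361 n 423 of 525 left 255 right 168
433 [[0.5646, -0.1933, 0.1669], [0.5905, -0.1672, 0.218], [0.6522, -0.1422, 0.2305]] -0.16772342229361664
```

View pics/top7c.png

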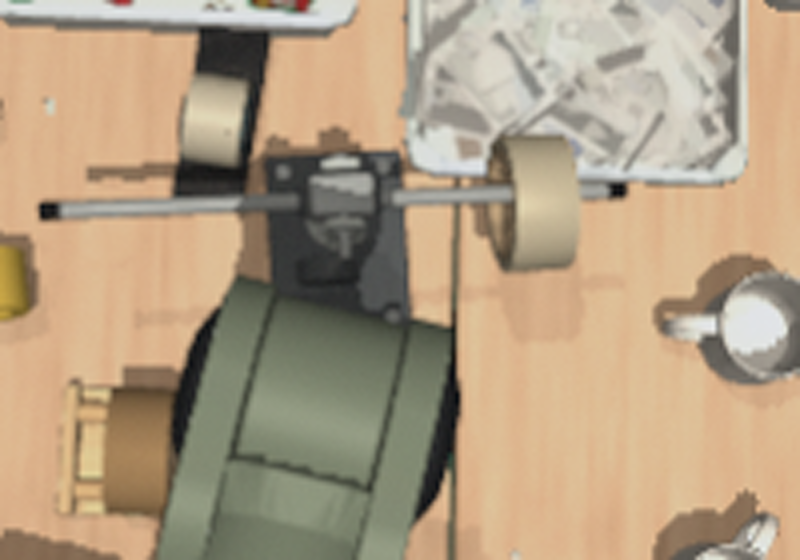

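The clear roll now hangs on the right arm (crop 490–578, 135–270), with the bar on its stop at 0.12 rad. Next is the brown roll.

Emit:
carry_out:
  xyz:
    - [0.01, 0.87, 0]
    - [0, 0.87, 0]
    - [0, 0.87, -0.2]
    - [0, 0, -0.9]
    - [0, 0, -0.9]
    - [0, 0, -0.7]
    - [0, 0, 0]
    - [0, 0, 0]
  angular:
    - [0, 0, -0.004]
    - [0, 0, -0.003]
    - [0, 0, 0]
    - [0, 0, 0]
    - [0, 0, 0]
    - [0, 0, 0]
    - [0, 0, 0]
    - [0, 0, 0]
  jaw: [0, 0, 0, 0, 0, 0, 0, 0]

```text
clock: 9.9
tcp_pos: [0.4357, 0.0843, 0.1602]
ee_rot: [1.0, 0.006, -0.0, -0.009]
ft_force: [0.3, -0.1, -0.7]
finger_gap: 0.997
```

Run:
```python
from h import *
weigh(12)
c=cam('wrist','w8.png');W=world(c)
m=(W[...,2]>0.09)&(W[...,2]<0.13)&(W[...,0]>.37)&(W[...,0]<.5)&(W[...,1]>.05)&(W[...,1]<.16)
P=W[m];print(len(P),np.percentile(P,[1,50,99],axis=0).round(4).tolist())
```

```text
F [0.206 0.077 0.054] [0.512 0.567 0.523]
M [-0.0256 -0.0009 -0.0062] [0.0391 0.0365 0.0383]
T [ 0.0000e+00 -3.4047e+01  2.3083e+01  1.2000e-02  6.1000e-02 -1.0000e-03] [0.022 0.404 0.36  0.027 0.    0.001]
J [ 0.0116  0.197  -0.5662  0.8057  0.0188  3.1405]
10.5 [0.4354 0.0844 0.1594] [ 9.999e-01  6.400e-03 -1.000e-04 -9.400e-03] 1.0000432355706381
6265 [[0.3961, 0.0857, 0.091], [0.4437, 0.109, 0.1101], [0.4743, 0.1326, 0.1149]]
```

View pics/w8.png

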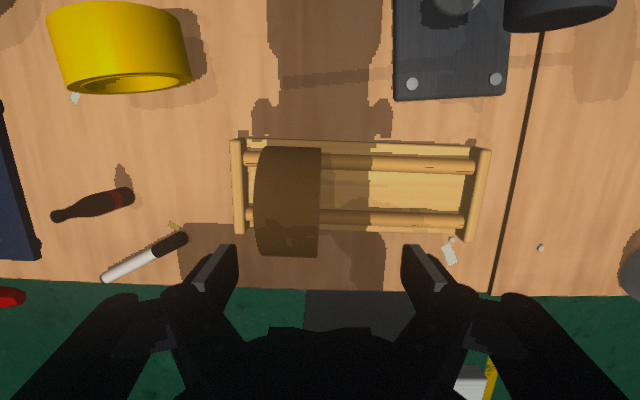

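The last joint hit its limit (3.14), so the move stopped short at y=0.084. The fix is to raise and turn the gripper a half turn, since the grasp is the same either way round.

Emit:
carry_out:
  xyz:
    - [0, 0, 0.4]
    - [0, 0, 0]
    - [0, 0, 0]
    - [0, 0, 0]
    - [0, 0, 0]
    - [0, 0, 0]
    - [0, 0, 0]
    - [0, 0, 0]
    - [0, 0, 0]
    - [0, 0, 0]
  angular:
    - [0, 0, 0.047]
    - [0, 0, 0.047]
    - [0, 0, 0.047]
    - [0, 0, 0.047]
    - [0, 0, 0.047]
    - [0, 0, 0.047]
    - [0, 0, 0.047]
    - [0, 0, 0.047]
    - [0, 0, 0.047]
    - [0, 0, 0.047]
  jaw: [0, 0, 0, 0, 0, 0, 0, 0, 0, 0]

```text
clock: 11.55
tcp_pos: [0.4353, 0.0844, 0.1792]
ee_rot: [0.733, 0.68, -0.007, -0.007]
ft_force: [0.4, -0.4, -0.4]
finger_gap: 1.002
```

Emit:
carry_out:
  xyz:
    - [0, 0.1, 0]
    - [0, 0.1, 0]
    - [0, 0.1, 0]
    - [0, 0.1, 0]
    - [0, 0.1, 0]
    - [0, 0, 0]
    - [0, 0, 0]
    - [0, 0, 0]
    - [0, 0, 0]
    - [0, 0, 0]
  angular:
    - [0, 0, 0.047]
    - [0, 0, 0.047]
    - [0, 0, 0.047]
    - [0, 0, 0.047]
    - [0, 0, 0.047]
    - [0, 0, 0.047]
    - [0, 0, 0.047]
    - [0, 0, 0.047]
    - [0, 0, 0.047]
    - [0, 0, 0.047]
  jaw: [0, 0, 0, 0, 0, 0, 0, 0, 0, 0]

```text
clock: 12.55
tcp_pos: [0.4353, 0.1095, 0.1792]
ee_rot: [0.085, 0.996, -0.009, -0.001]
ft_force: [-0.4, 0.8, 0.5]
finger_gap: 1.003
```

Run:
```python
from h import *
s=sense();print(s['clock'],s['tcp_pos'],s['ee_rot'],s['joints'])
from scipy.spatial.transform import Rotation as R
q=R.from_quat(s['ee_rot']); 
psi=-0.02; # target: tool z down, tool y=(-sin,cos)
y=np.array([-np.sin(psi),np.cos(psi),0]);z=np.array([0,0,-1.]);x=np.cross(y,z)
T=R.from_matrix(np.c_[x,y,z]); print((T*q.inv()).as_rotvec()/np.pi)
```

```text
12.55 [0.43528848 0.10945473 0.17917522] [ 8.46858081e-02  9.96362950e-01 -9.40685189e-03 -8.35019058e-04] [ 0.0941011   0.19249274 -0.51746308  0.86583222 -0.01821649  0.26372887]
[ 0.00598864 -0.00059201  0.04761211]
```

Emit:
carry_out:
  xyz:
    - [0, -0.01, 0]
    - [0, 0, -0.6]
    - [0, 0, -0.5]
    - [0, 0, -0.39]
    - [0, 0, 0]
    - [0, 0, 0]
    - [0, 0, 0]
    - [0, 0, 0]
    - [0, 0, 0]
    - [0, 0, 0]
  angular:
    - [0.006, 0, 0.047]
    - [0, 0, 0]
    - [0, 0, 0]
    - [0, 0, 0]
    - [0, 0, 0]
    - [0, 0, 0]
    - [0, 0, 0]
    - [0, 0, 0]
    - [0, 0, 0]
    - [0, 0, 0]
  jaw: [0, 0, 0, 0, 0, 0.3, 0.6, 1, 1, 1]
  force: 30

```text
clock: 13.55
tcp_pos: [0.4365, 0.1091, 0.1061]
ee_rot: [0.014, 1.0, 0.0, 0.0]
ft_force: [-0.7, -0.2, 6.7]
finger_gap: 0.536
```

Emit:
carry_out:
  xyz:
    - [0, 0, 0]
    - [0, 0, 0.2]
    - [0, 0, 0.3]
    - [0, 0, 0.4]
    - [0, 0, 0.2]
    - [0, 0, 0]
  angular:
    - [0, 0, 0]
    - [0, 0, 0]
    - [0, 0, 0]
    - [0, 0, 0]
    - [0, 0, 0]
    - [0, 0, 0]
  jaw: [1, 1, 1, 1, 1, 1]

```text
clock: 14.15
tcp_pos: [0.4366, 0.1091, 0.1614]
ee_rot: [0.014, 1.0, 0.0, 0.001]
ft_force: [0.2, 0.2, -2.0]
finger_gap: 0.535
```

Run:
```python
from h import *
weigh(24)
c=cam('wrist','w9.png')
```

```text
F [-0.054 -0.027 -1.381] [0.398 0.491 0.682]
M [-0.0003 -0.0075 -0.0057] [0.0344 0.0336 0.0331]
T [ 2.0000e-03 -3.5711e+01  2.3769e+01  2.6000e-02  2.0000e-03  0.0000e+00] [0.005 0.246 0.199 0.029 0.    0.   ]
J [ 8.030e-02  2.101e-01 -5.517e-01  8.110e-01  1.000e-04  1.084e-01]
15.35 [0.4354 0.1089 0.1598] [ 1.410e-02  9.999e-01 -0.000e+00 -8.000e-04] 0.5332297483245233
```

View pics/w9.png

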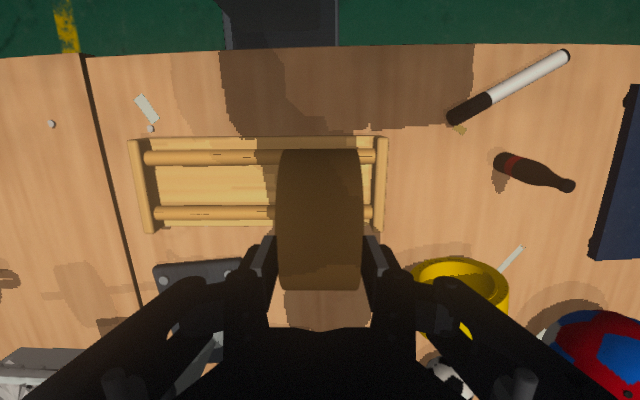

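Emit:
carry_out:
  xyz:
    - [0.15, 0.53, 0.72]
    - [0.15, 0.53, 0.72]
    - [0.15, 0.53, 0.72]
    - [0.15, 0.53, 0.72]
    - [0.5, 0, 0]
    - [0.6, 0, 0]
    - [0.6, 0, 0]
    - [0.6, 0, 0]
    - [0, 0, 0]
    - [0, 0, 0]
  angular:
    - [0, 0, 0.008]
    - [0, 0, 0.009]
    - [0, 0, 0.008]
    - [0, 0, 0.009]
    - [0.009, 0, 0]
    - [0.009, 0, 0]
    - [0.01, 0, 0]
    - [0.01, 0, 0]
    - [0, 0, 0]
    - [0, 0, 0]
  jaw: [1, 1, 1, 1, 1, 1, 1, 1, 1, 1]

```text
clock: 16.4
tcp_pos: [0.5803, 0.2145, 0.3029]
ee_rot: [-0.039, 0.997, 0.059, 0.001]
ft_force: [-0.6, -0.1, -2.8]
finger_gap: 0.533
```

Run:
```python
from h import *
s=sense();print(s['clock'],s['tcp_pos'],s['ee_rot'],s['joints'],s['ft_force'])
from scipy.spatial.transform import Rotation as R
q=R.from_quat(s['ee_rot']); 
psi=0.0785
y=np.array([-np.sin(psi),np.cos(psi),0]);z=np.array([0,0,-1.]);x=np.cross(y,z)
T=R.from_rotvec([0.12*np.cos(psi),0.12*np.sin(psi),0])*R.from_matrix(np.c_[x,y,z]); print((T*q.inv()).as_rotvec()/np.pi)
for n in ['wrist','top']:
    c=cam(n,n+'10.png'); W=world(c); np.savez(n+'10.npz',W=W)
tilt(W)
W=np.load('wrist10.npz')['W']
P=W.reshape(-1,3);k=(P[:,0]>.55)&(P[:,0]<.62)&(P[:,1]>.09)&(P[:,1]<.172)&(P[:,2]>.22)&(P[:,2]<.28);P=P[k]
for yy in (.10,.12,.14,.16):
    q=P[abs(P[:,1]-yy)<.006]
    if len(q): print(yy,len(q),np.percentile(q,[5,50,95],axis=0).round(4).tolist())
```

```text
16.4 [0.58031043 0.2144676  0.30287768] [-3.88718061e-02  9.97482932e-01  5.92993525e-02  6.07406667e-04] [0.17664683 0.40159743 0.09513161 1.24675707 0.11737224 0.09977899] [-0.59708056 -0.12791117 -2.78131996]
[0.0003213  0.00188396 0.00030219]
tilt 0.1203 z0 0.2362 n 432 of 525 left 258 right 174
0.1 274 [[0.5845, 0.0943, 0.249], [0.5879, 0.0999, 0.2534], [0.5939, 0.1054, 0.2552]]
0.12 288 [[0.5829, 0.1146, 0.2515], [0.5865, 0.1201, 0.2561], [0.5927, 0.1254, 0.2577]]
0.14 294 [[0.5811, 0.1346, 0.254], [0.585, 0.1399, 0.2585], [0.591, 0.1453, 0.2602]]
0.16 329 [[0.5796, 0.1546, 0.2561], [0.5838, 0.1603, 0.2608], [0.59, 0.1655, 0.2626]]
```

View pics/wrist10.png

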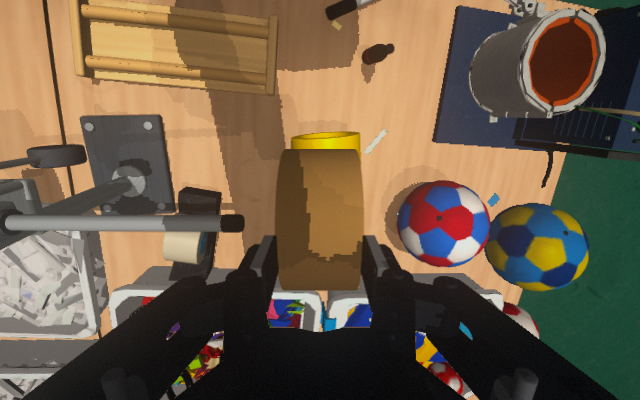

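Emit:
carry_out:
  xyz:
    - [0.03, -0.4, -0.05]
    - [0.04, -0.6, -0.07]
    - [0.05, -0.6, -0.07]
    - [0.05, -0.6, -0.07]
    - [0.03, -0.44, -0.05]
    - [0, 0, -0.2]
    - [0, 0, -0.2]
    - [0, 0, -0.14]
    - [0, 0, 0]
    - [0, 0, 0]
  angular:
    - [0, 0, 0]
    - [0, 0, 0]
    - [0, 0, 0]
    - [0, 0, 0]
    - [0, 0, 0]
    - [0, 0, 0]
    - [0, 0, 0]
    - [0, 0, 0]
    - [0, 0, 0]
    - [0, 0, 0]
  jaw: [1, 1, 1, 1, 1, 1, 1, 1, 1, 1]

```text
clock: 17.5
tcp_pos: [0.5901, 0.0839, 0.2612]
ee_rot: [-0.04, 0.997, 0.06, 0.001]
ft_force: [-0.2, 0.4, -2.0]
finger_gap: 0.533
```

Run:
```python
from h import *
s=sense();print(s['clock'],s['tcp_pos'],s['ee_rot'],s['ft_force'])
for n in ['wrist','top']:
    c=cam(n,n+'11.png'); W=world(c)
tilt(W)
```

```text
17.5 [0.59006748 0.08388441 0.26116353] [-0.04001761  0.99741758  0.05962561  0.00124824] [-0.17233511  0.37527686 -2.03132397]
tilt 0.1229 z0 0.237 n 197 of 280 left 20 right 177
```

View pics/wrist11.png

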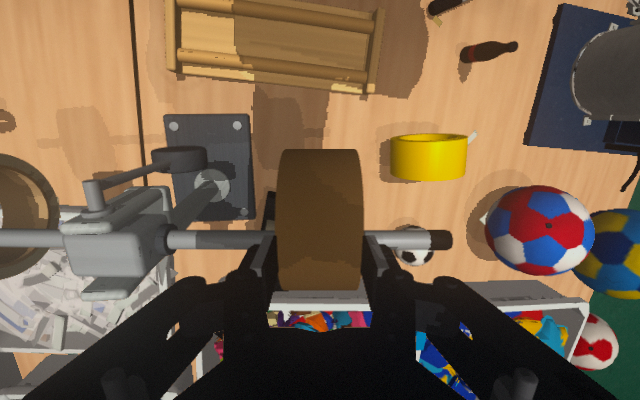

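The rod passes through the brown roll and the fingertips are clear of it. I'll lower it toward level.

Emit:
carry_out:
  xyz:
    - [0, 0, -0.07]
    - [0, 0, -0.07]
    - [0, -0.01, -0.07]
    - [0, -0.01, -0.07]
    - [0, -0.01, -0.07]
    - [0, -0.01, -0.06]
    - [0, 0, 0]
    - [0, 0, 0]
  angular:
    - [0, 0, 0]
    - [-0.006, 0, 0]
    - [-0.008, 0, 0]
    - [-0.008, 0, 0]
    - [-0.008, 0, 0]
    - [-0.008, 0, 0]
    - [0, 0, 0]
    - [0, 0, 0]
  jaw: [1, 1, 1, 1, 1, 1, 1, 1]

```text
clock: 18.4
tcp_pos: [0.5902, 0.0813, 0.2407]
ee_rot: [-0.04, 0.999, 0.0, -0.001]
ft_force: [-0.8, 1.6, -0.9]
finger_gap: 0.536
```

Run:
```python
from h import *
s=sense();print(s['clock'],s['tcp_pos'],s['ee_rot'],s['ft_force'])
for n in ['wrist','top']:
    c=cam(n,n+'12.png'); W=world(c)
tilt(W)
i=cv2.imread('pics/top12.png')[130:270,220:420]
cv2.imwrite('pics/top12c.png',cv2.resize(i,None,fx=4,fy=4,interpolation=cv2.INTER_CUBIC))
```

```text
18.4 [0.59021743 0.08130266 0.24067937] [-3.96330023e-02  9.99213753e-01  1.84819523e-05 -1.04932263e-03] [-0.78096038  1.58459022 -0.88511283]
tilt 0.0014 z0 0.2362 n 228 of 324 left 40 right 188
```

View pics/wrist12.png

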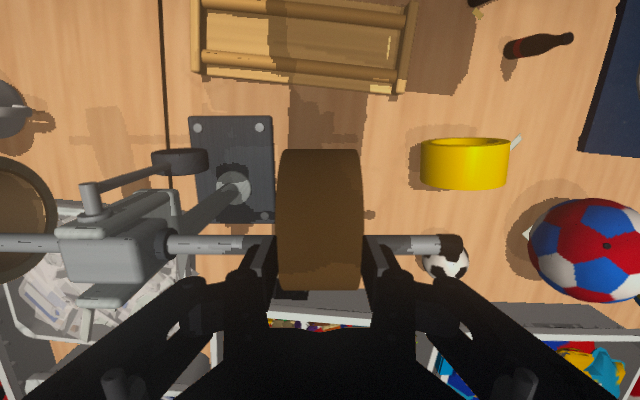

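View pics/top12c.png

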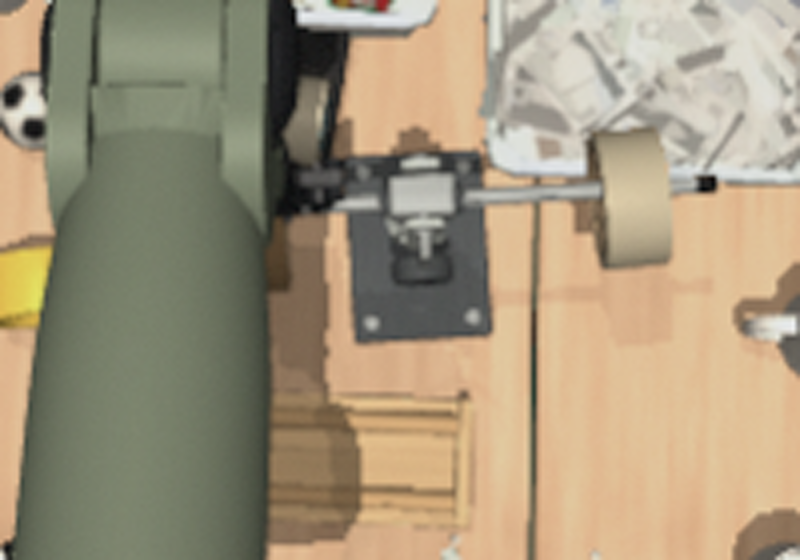

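Bar level at 0.001 with the roll still gripped. Opening gently.

Emit:
carry_out:
  xyz:
    - [0, 0, 0]
    - [0, 0, 0]
    - [0, 0, 0]
    - [0, 0, 0]
    - [0, 0, 0]
  angular:
    - [0, 0, 0]
    - [0, 0, 0]
    - [0, 0, 0]
    - [0, 0, 0]
    - [0, 0, 0]
  jaw: [0.45, 0.42, 0.4, 0.37, 0.34]

```text
clock: 19.0
tcp_pos: [0.5905, 0.0808, 0.2408]
ee_rot: [-0.039, 0.999, -0.0, -0.001]
ft_force: [-0.4, -0.6, -0.5]
finger_gap: 0.662
```

Run:
```python
from h import *
s=sense();print(s['clock'],s['tcp_pos'],s['ee_rot'],s['ft_force'],s['finger_gap'])
for k in range(3):
  for n in ['wrist','top']:
    c=cam(n,n+'13.png'); W=world(c)
  tilt(W)
```

```text
19.0 [0.59048848 0.08078363 0.24084767] [-3.92603468e-02  9.99228736e-01 -1.18933804e-04 -7.38351281e-04] [-0.36711064 -0.59005158 -0.53983701] 0.662215311097382
tilt -0.0104 z0 0.2363 n 225 of 314 left 33 right 192
tilt -0.0162 z0 0.2358 n 230 of 317 left 32 right 198
tilt -0.0174 z0 0.2358 n 226 of 318 left 33 right 193
```

View pics/wrist13.png

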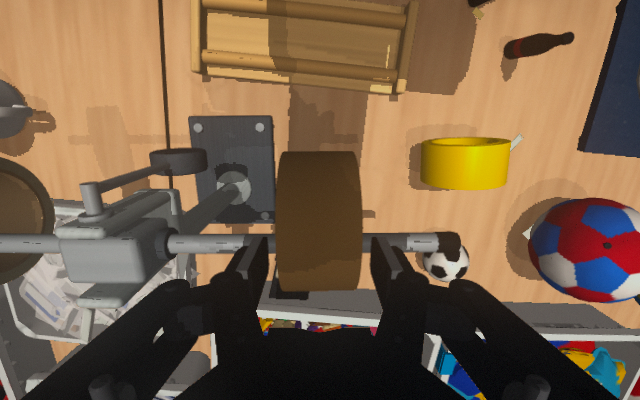

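Emit:
carry_out:
  xyz:
    - [0, 0, 0]
    - [0, 0, 0]
    - [0, 0, 0]
    - [0, 0, 0]
    - [0, 0, 0]
    - [0, 0, 0]
    - [0, 0, 0]
    - [0, 0, 0]
  angular:
    - [0, 0, 0]
    - [0, 0, 0]
    - [0, 0, 0]
    - [0, 0, 0]
    - [0, 0, 0]
    - [0, 0, 0]
    - [0, 0, 0]
    - [0, 0, 0]
  jaw: [0.34, 0.34, 0.34, 0.34, 0.34, 0.34, 0.34, 0.34]

```text
clock: 20.1
tcp_pos: [0.5904, 0.0809, 0.2408]
ee_rot: [-0.039, 0.999, -0.0, -0.001]
ft_force: [0.0, 0.2, -0.5]
finger_gap: 0.664
```

Run:
```python
from h import *
for k in range(4):
  for n in ['top']:
    c=cam(n,n+'14.png'); W=world(c)
  tilt(W)
c=cam('wrist','wrist14.png');W=world(c);np.savez('wrist14.npz',W=W)
s=sense();print(s['clock'],s['tcp_pos'],s['finger_gap'])
from scipy.spatial.transform import Rotation as R
T=(W-s['tcp_pos'])@R.from_quat(s['ee_rot']).as_matrix()
# roll faces at top region
q=W[175:290,270:370].reshape(-1,3); t=T[175:290,270:370].reshape(-1,3); k=(q[:,2]>.22)&(q[:,2]<.26)&(abs(t[:,1])<.028); print('roll y tool',np.percentile(t[k][:,1],[1,99]),np.percentile(q[k],[1,50,99],axis=0).round(4).tolist())
for (v0,v1,u0,u1) in ((235,300,230,270),(235,300,370,410)):
    p=T[v0:v1,u0:u1].reshape(-1,3); p=p[(p[:,2]>-.03)&(abs(p[:,0])<.02)&(p[:,2]<.005)]; print(len(p),np.percentile(p,[2,50,98],axis=0).round(4).tolist())
```

```text
tilt -0.0191 z0 0.2362 n 227 of 317 left 33 right 194
tilt -0.0157 z0 0.2361 n 225 of 312 left 29 right 196
tilt -0.0128 z0 0.2361 n 229 of 321 left 31 right 198
tilt -0.0165 z0 0.2363 n 225 of 318 left 32 right 193
20.35 [0.59039319 0.08091706 0.24076699] 0.656905719608517
roll y tool [-0.02403063  0.02512776] [[0.5514, 0.0548, 0.2262], [0.5792, 0.0796, 0.2426], [0.6196, 0.106, 0.247]]
1042 [[-0.0094, -0.0517, -0.0296], [0.0065, -0.0303, -0.0177], [0.0114, -0.0281, 0.0046]]
918 [[-0.0097, 0.0275, -0.0296], [0.0069, 0.0284, -0.0196], [0.0114, 0.0484, 0.0048]]
```

Left is slightly heavy: tilt is about -0.016, against a limit of 0.02. Nudging brown about 2 mm inward with the straddling fingers should give some margin.

Emit:
carry_out:
  xyz:
    - [0, -0.03, 0]
    - [0, -0.03, 0]
    - [0, -0.025, 0]
    - [0, -0.025, 0]
    - [0, 0, 0]
    - [0, 0.04, 0]
    - [0, 0.04, 0]
    - [0, 0, 0]
  angular:
    - [0, 0, 0]
    - [0, 0, 0]
    - [0, 0, 0]
    - [0, 0, 0]
    - [0, 0, 0]
    - [0, 0, 0]
    - [0, 0, 0]
    - [0, 0, 0]
  jaw: [0.34, 0.34, 0.34, 0.34, 0.34, 0.34, 0.34, 0.34]

```text
clock: 21.15
tcp_pos: [0.5904, 0.0798, 0.2408]
ee_rot: [-0.04, 0.999, -0.0, -0.001]
ft_force: [-0.7, -0.2, 0.4]
finger_gap: 0.656
```

Emit:
carry_out:
  xyz:
    - [0, 0, 0]
    - [0, 0, 0]
    - [0, 0, 0]
    - [0, 0, 0]
    - [0, 0, 0]
    - [0, 0, 0]
    - [0, 0, 0]
  angular:
    - [0, 0, 0]
    - [0, 0, 0]
    - [0, 0, 0]
    - [0, 0, 0]
    - [0, 0, 0]
    - [0, 0, 0]
    - [0, 0, 0]
  jaw: [0.34, 0.34, 0.34, 0.34, 0.34, 0.34, 0.34]

```text
clock: 21.85
tcp_pos: [0.5904, 0.0794, 0.2408]
ee_rot: [-0.039, 0.999, -0.0, -0.001]
ft_force: [0.1, 0.8, 0.5]
finger_gap: 0.659
```

```bash
cat > m.py <<'E'
from h import *
for k in range(4):
  c=cam('top','t.png'); W=world(c); tilt(W)
c=cam('wrist','w.png');W=world(c)
s=sense();print(s['clock'],s['tcp_pos'],s['finger_gap'],s['ft_force'])
from scipy.spatial.transform import Rotation as R
T=(W-s['tcp_pos'])@R.from_quat(s['ee_rot']).as_matrix()
q=W[175:290,265:375].reshape(-1,3); t=T[175:290,265:375].reshape(-1,3); k=(q[:,2]>.23)&(q[:,2]<.26)&(t[:,0]>.018)&(abs(t[:,1])<.032); print('roll y tool',np.percentile(t[k][:,1],[1,99]),k.sum())
E
python3 m.py; cp pics/w.png pics/wrist15.png
```

```text
tilt -0.0208 z0 0.236 n 226 of 318 left 29 right 197
tilt -0.0234 z0 0.2366 n 224 of 316 left 30 right 194
tilt -0.0244 z0 0.2359 n 219 of 315 left 30 right 189
tilt -0.0246 z0 0.2361 n 222 of 317 left 32 right 190
22.1 [0.59041077 0.07944249 0.24079554] 0.6599474447266898 [-0.1502421   0.29568827  0.6150243 ]
roll y tool [-0.02227603  0.02394598] 3044
```

View pics/wrist15.png

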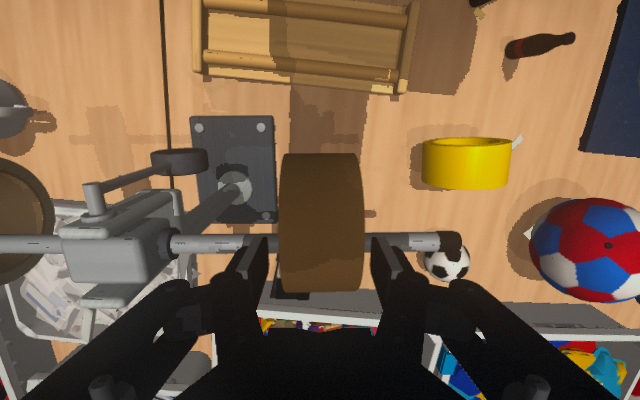

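```bash
cat > edge.py <<'E'
import cv2,numpy as np
for n in ('wrist12','wrist13','wrist14','wrist15'):
    i=cv2.imread(f'pics/{n}.png').astype(float)
    # brown: saturation via r-b ; rows 165..290
    hsv=cv2.cvtColor(cv2.imread(f'pics/{n}.png'),cv2.COLOR_BGR2HSV)
    out=[]
    for v in (160,180,200,215,262,280):
        g=np.abs(np.diff(cv2.GaussianBlur(i,(1,5),0)[v].sum(1)))
        l=250+np.argmax(g[250:300]); r=345+np.argmax(g[345:372]); out.append((v,int(l),int(r)))
    print(n,out)
ims=[cv2.imread(f'pics/{n}.png')[140:310,220:420] for n in ('wrist14','wrist15')]
cv2.imwrite('pics/cmp.png',cv2.resize(np.hstack(ims),None,fx=2,fy=2,interpolation=cv2.INTER_NEAREST))
E
python3 edge.py
```

```text
wrist12 [(160, 274, 359), (180, 277, 361), (200, 273, 362), (215, 268, 363), (262, 277, 360), (280, 278, 362)]
wrist13 [(160, 274, 359), (180, 274, 359), (200, 273, 361), (215, 268, 361), (262, 268, 369), (280, 265, 358)]
wrist14 [(160, 274, 359), (180, 275, 359), (200, 273, 360), (215, 268, 361), (262, 268, 369), (280, 265, 358)]
wrist15 [(160, 275, 359), (180, 279, 361), (200, 278, 363), (215, 269, 364), (262, 268, 369), (280, 265, 360)]
```

View pics/cmp.png

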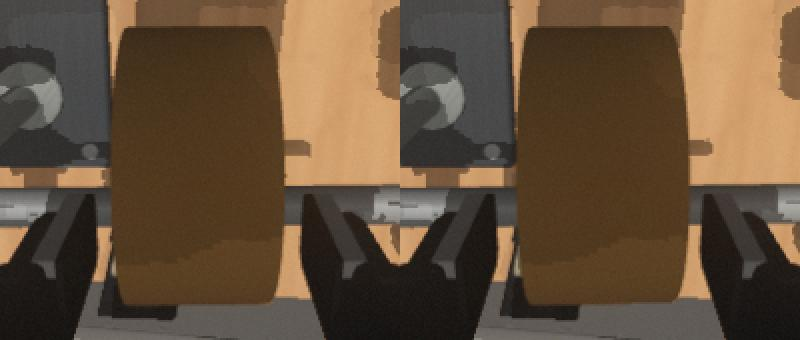

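The roll hasn't moved: its edge shift in the image matches the gripper's own 1.5 mm shift, so the finger gap is wider than I assumed. I'll push a little farther.

Emit:
carry_out:
  xyz:
    - [0, -0.035, 0]
    - [0, -0.035, 0]
    - [0, -0.03, 0]
    - [0.01, -0.03, 0]
    - [0, 0, 0]
    - [0, 0.04, 0]
    - [0, 0.04, 0]
    - [0, 0, 0]
    - [0, 0, 0]
    - [0, 0, 0]
  angular:
    - [0, 0, 0]
    - [0, 0, 0]
    - [0, 0, 0]
    - [0, 0, 0]
    - [0, 0, 0]
    - [0, 0, 0]
    - [0, 0, 0]
    - [0, 0, 0]
    - [0, 0, 0]
    - [0, 0, 0]
  jaw: [0.34, 0.34, 0.34, 0.34, 0.34, 0.34, 0.34, 0.34, 0.34, 0.34]

```text
clock: 23.1
tcp_pos: [0.5909, 0.077, 0.2408]
ee_rot: [-0.039, 0.999, -0.0, -0.001]
ft_force: [-0.1, 0.5, -1.3]
finger_gap: 0.66
```

Emit:
carry_out:
  xyz:
    - [0, 0, 0]
    - [0, 0, 0]
    - [0, 0, 0]
    - [0, 0, 0]
    - [0, 0, 0]
    - [0, 0, 0]
    - [0, 0, 0]
  angular:
    - [0, 0, 0]
    - [0, 0, 0]
    - [0, 0, 0]
    - [0, 0, 0]
    - [0, 0, 0]
    - [0, 0, 0]
    - [0, 0, 0]
  jaw: [0.34, 0.34, 0.34, 0.34, 0.34, 0.34, 0.34]

```text
clock: 23.8
tcp_pos: [0.5909, 0.0769, 0.2408]
ee_rot: [-0.039, 0.999, -0.0, -0.001]
ft_force: [0.2, -0.6, -0.0]
finger_gap: 0.661
```

```bash
python3 m.py; cp pics/w.png pics/wrist16.png; sed -i "s/'wrist15')/'wrist15','wrist16')/;s/('wrist14','wrist15','wrist16')\]/('wrist15','wrist16')]/" edge.py; python3 edge.py
```

```text
tilt -0.0223 z0 0.2362 n 221 of 314 left 28 right 193
tilt -0.021 z0 0.2366 n 232 of 318 left 29 right 203
tilt -0.0241 z0 0.2359 n 219 of 315 left 28 right 191
tilt -0.0192 z0 0.2364 n 219 of 314 left 29 right 190
24.05 [0.59089326 0.07692647 0.24077728] 0.6603176574853874 [-0.15775999  0.189584    0.40545108]
roll y tool [-0.01989425  0.02611432] 3073
wrist12 [(160, 274, 359), (180, 277, 361), (200, 273, 362), (215, 268, 363), (262, 277, 360), (280, 278, 362)]
wrist13 [(160, 274, 359), (180, 274, 359), (200, 273, 361), (215, 268, 361), (262, 268, 369), (280, 265, 358)]
wrist14 [(160, 274, 359), (180, 275, 359), (200, 273, 360), (215, 268, 361), (262, 268, 369), (280, 265, 358)]
wrist15 [(160, 275, 359), (180, 279, 361), (200, 278, 363), (215, 269, 364), (262, 268, 369), (280, 265, 360)]
wrist16 [(160, 277, 361), (180, 283, 365), (200, 278, 367), (215, 271, 368), (262, 268, 367), (280, 274, 365)]
```

View pics/cmp.png

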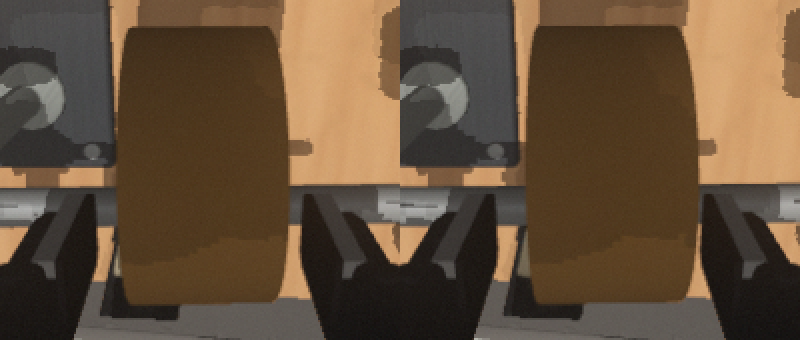

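The roll barely slid, even though the finger should have pushed it 2.6 mm. The fingertips overlap the ring's rim by only about 2 mm at this opening, so they probably rock it or skim over it. I'll go 4 mm lower (still clear of the rod) and push again.

Emit:
carry_out:
  xyz:
    - [0, 0, -0.04]
    - [0, 0, -0.04]
    - [0, 0, 0]
    - [0, -0.02, 0]
    - [0, -0.02, 0]
    - [0, -0.02, 0]
    - [0, -0.02, 0]
    - [0, 0, 0]
    - [0, 0, 0]
  angular:
    - [0, 0, 0]
    - [0, 0, 0]
    - [0, 0, 0]
    - [0, 0, 0]
    - [0, 0, 0]
    - [0, 0, 0]
    - [0, 0, 0]
    - [0, 0, 0]
    - [0, 0, 0]
  jaw: [0.34, 0.34, 0.34, 0.34, 0.34, 0.34, 0.34, 0.34, 0.34]

```text
clock: 24.95
tcp_pos: [0.5909, 0.0728, 0.2368]
ee_rot: [-0.039, 0.999, -0.0, -0.001]
ft_force: [-0.2, 0.5, -0.2]
finger_gap: 0.658
```

```bash
python3 m.py; cp pics/w.png pics/wrist17.png
```

```text
tilt -0.0222 z0 0.236 n 219 of 308 left 21 right 198
tilt -0.0188 z0 0.2357 n 210 of 309 left 21 right 189
tilt -0.0222 z0 0.2359 n 211 of 309 left 19 right 192
tilt -0.0244 z0 0.2356 n 216 of 307 left 22 right 194
25.2 [0.59090364 0.07285721 0.23678376] 0.6611051817999407 [-0.03999025  0.09066067 -0.12421658]
roll y tool [-0.01808766  0.02778582] 3237
```

View pics/wrist17.png

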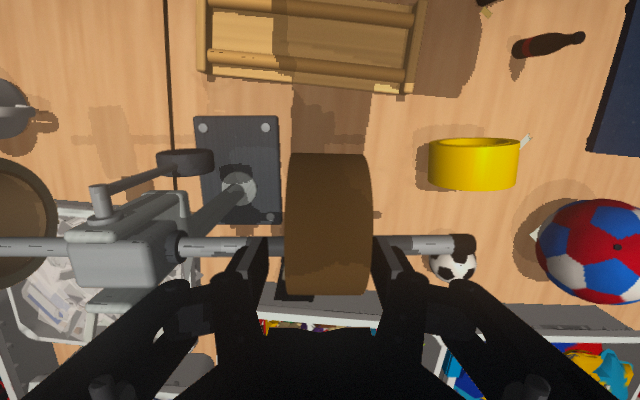

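Emit:
carry_out:
  xyz:
    - [0, 0.03, 0]
    - [0, 0.03, 0]
    - [0, 0, 0]
    - [0, 0, 0]
    - [0, 0, 0]
    - [0, 0, 0]
    - [0, 0, 0]
    - [0, 0, 0]
    - [0, 0, 0]
  angular:
    - [0, 0, 0]
    - [0, 0, 0]
    - [0, 0, 0]
    - [0, 0, 0]
    - [0, 0, 0]
    - [0, 0, 0]
    - [0, 0, 0]
    - [0, 0, 0]
    - [0, 0, 0]
  jaw: [0.34, 0.34, 0.34, 0.34, 0.34, 0.34, 0.34, 0.34, 0.34]

```text
clock: 26.1
tcp_pos: [0.5909, 0.0759, 0.2368]
ee_rot: [-0.039, 0.999, -0.0, -0.001]
ft_force: [0.0, -0.4, -0.5]
finger_gap: 0.657
```

```bash
python3 m.py; cp pics/w.png pics/wrist18.png
```

```text
tilt -0.006 z0 0.2364 n 216 of 304 left 24 right 192
tilt -0.0062 z0 0.2363 n 216 of 308 left 23 right 193
tilt -0.0059 z0 0.2359 n 221 of 307 left 27 right 194
tilt -0.0106 z0 0.2358 n 220 of 308 left 23 right 197
26.35 [0.59091812 0.07593185 0.23677441] 0.6591784202605279 [ 0.64371002 -0.37192483 -0.42330533]
roll y tool [-0.02103934  0.02498136] 3508
```

Tilt is about -0.007 with the fingers clear. Now I retreat straight up and away to measure without occlusion.

Emit:
carry_out:
  xyz:
    - [0, 0, 0.15]
    - [0, 0, 0.3]
    - [0, 0, 0.6]
    - [0, 0, 0.8]
    - [-0.6, 0, 0.2]
    - [-0.9, 0, 0]
    - [-0.9, 0, 0]
    - [-0.9, 0, 0]
    - [0, 0, 0]
    - [0, 0, 0]
  angular:
    - [0, 0, 0]
    - [0, 0, 0]
    - [0, 0, 0]
    - [0, 0, 0]
    - [0, 0, 0]
    - [0, 0, 0]
    - [0, 0, 0]
    - [0, 0, 0]
    - [0, 0, 0]
    - [0, 0, 0]
  jaw: [0.34, 0.34, 0.34, 0.34, 0.34, 0.34, 0.34, 0.34, 0.34, 0.34]

```text
clock: 27.35
tcp_pos: [0.4257, 0.076, 0.3405]
ee_rot: [-0.039, 0.999, -0.0, 0.0]
ft_force: [0.2, 0.8, -0.7]
finger_gap: 0.661
```

Run:
```python
from h import *
print(sense()['clock'],sense()['tcp_pos'])
for k in range(10):
  c=cam('top','top19.png'); W=world(c); tilt(W)
cam('scene','scene19.png')
i=cv2.imread('pics/top19.png')[130:270,230:430]
cv2.imwrite('pics/top19c.png',cv2.resize(i,None,fx=4,fy=4,interpolation=cv2.INTER_CUBIC))
```

```text
27.35 [0.42567977 0.07600875 0.34047298]
tilt -0.0085 z0 0.2363 n 367 of 551 left 176 right 191
tilt -0.0054 z0 0.2362 n 363 of 552 left 171 right 192
tilt -0.0068 z0 0.2359 n 365 of 548 left 173 right 192
tilt -0.0058 z0 0.2361 n 365 of 549 left 173 right 192
tilt -0.0084 z0 0.2365 n 368 of 548 left 177 right 191
tilt -0.0063 z0 0.2366 n 365 of 546 left 172 right 193
tilt -0.007 z0 0.2364 n 362 of 550 left 170 right 192
tilt -0.008 z0 0.2362 n 376 of 552 left 182 right 194
tilt -0.0052 z0 0.2364 n 362 of 551 left 180 right 182
tilt -0.0063 z0 0.2363 n 366 of 551 left 175 right 191
```

View pics/top19c.png

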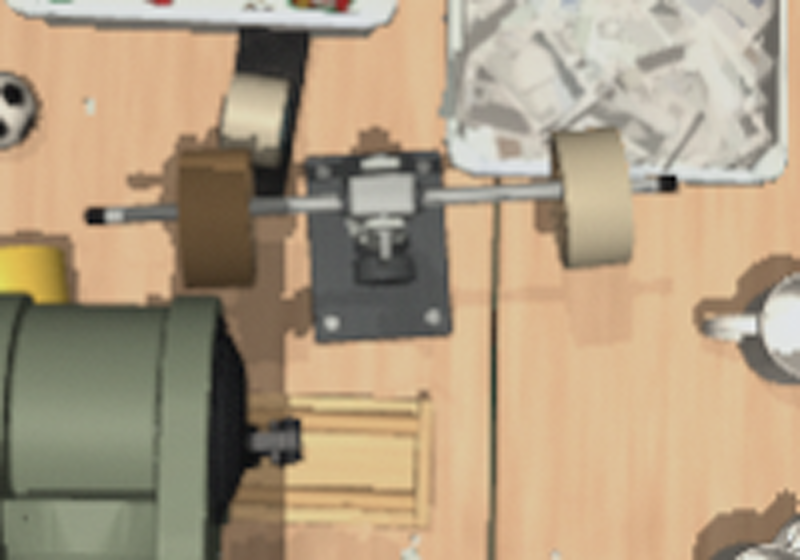

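View pics/scene19.png

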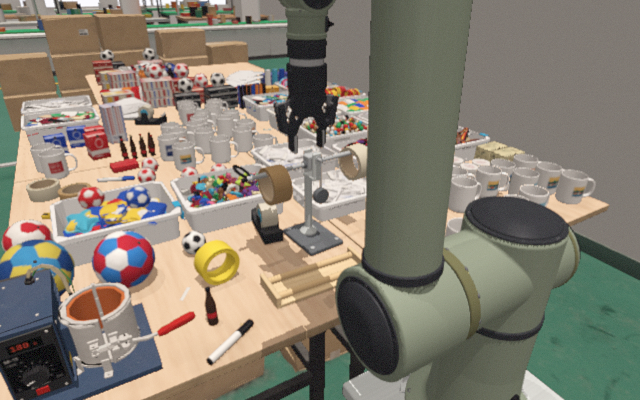

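Run:
```python
from h import *
ts=[]
for k in range(6):
  W=world(cam('top')); P=W.reshape(-1,3); P=P[np.isfinite(P).all(1)]
  s=(P[:,1]+.0335)/.9969; r=P[:,0]-(.5993-.0787*(P[:,1]+.0335))
  k=(abs(r)<.005)&(P[:,2]>.21)&(P[:,2]<.26)&(((s>.035)&(s<.082))|((s>.145)&(s<.2))|((s<-.035)&(s>-.105))|((s<-.172)&(s>-.2)))
  f=np.polyfit(s[k],P[k,2],1); ts.append(f[0]); z=P[k,2]; ss=s[k]
print(np.round(ts,4),np.mean(ts),k.sum(),'cap heights L/R',np.median(z[ss>.16]),np.median(z[ss<-.172]))
for n,a,b,x0 in (('brown',.06,.16,.590),('clear',-.19,-.09,.610)):
  k=(s>a)&(s<b)&(abs(r)<.05)&(abs(r)>.012)&(P[:,2]>.2); print(n,cv2.minAreaRect((P[k][:,:2]*1000).astype(np.float32)),np.percentile(s[k],[2,98]))
```

```text
[-0.0034 -0.0068 -0.0056 -0.0057 -0.0066 -0.0059] -0.0056517779867059385 258 cap heights L/R 0.2352866900015802 0.23829150607027705
brown ((588.6801147460938, 78.50675201416016), (90.37630462646484, 47.9043083190918), 1.017309308052063) [0.08930197 0.1349319 ]
clear ((609.4973754882812, -176.89572143554688), (95.61370086669922, 44.83134078979492), 7.5056986808776855) [-0.16847814 -0.11887333]
```

```bash
python3 -c "
from h import *
print(sense()['clock'],env.finish_job())"
```

```text
the job is handed in; nothing more can be done
28.2 None
```

Both rolls are hung and I handed the job in at 28.2 s. The bar stayed level by itself, about 0.006 rad left-down, against the 0.02 limit. `finish_job` gives no verdict.

- **Clear roll:** it hangs on the right arm, about 142 mm from the middle. By the wrist force it weighs about 0.12 kg, which is a noisy reading.
- **Brown roll:** it hangs on the left arm, about 112 mm from the middle. By the wrist force it weighs about 0.145 kg, also noisy.
- **Balancing:** after the first release the bar was 0.016 to 0.024 rad left-down. I nudged the brown roll about 2 mm inward.

**Last checks, with the gripper well clear of the bar and rolls:**
- The first fit of the rod gave a steady tilt of about -0.007 rad over 10 pictures. A second fit that left out the rolls gave -0.006 over 6.
- Both roll axes were within about 4° of the rod.
- The bystanders looked unmoved in the pictures, but I did not measure them.

**What went wrong on the way:**
- The last joint reached its range limit above the brown roll, so I turned the gripper half a turn before gripping.
- The first two nudges did not shift the roll. The third worked after I lowered the fingers 4 mm.
- The earlier tilt readings scattered by up to 0.008 rad while the arm hid the left side of the bar. The final ones do not have that problem.

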